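# Soldering bench: every thing back in its own tray

### The arm

A 6-joint arm with a two-finger parallel gripper is mounted at the origin on a cart in front of the work surface, level with it; the furniture and walls round the work are solid. World frame = base frame: x ahead of the robot, y to its left, z up, the work surface at z = 0. Lengths are in m, angles in rad, forces in N, time in s.
With the tool pointing down it reaches from about 0.375 to 0.9 m from the base axis. Payload 3.1 kg.
Tool frame: the origin (TCP) lies at the very end of the fingers, on their centre line; the grasp point (between the pads) lies 19 mm behind it; z points along the fingers, y is the direction in which the jaws open and shut (so a half turn about z gives the same grasp; the last joint's range is limited). The gripper opens to 85 mm and grips with 20 to 120 N. Pads are 22 mm wide; open, the fingers measure 114 mm over their backs; the gripper's body (76 mm by 85 mm) begins 54 mm behind the grasp point. The pads swing forward as they close: fully open they stand 13 mm farther back than shut.
Start: joints at [-1.524, 0.527, 1.433, -0, 1.181, -0.178], TCP at [0.14, -0.609, 0.231] pointing down, gripper open.
Joint ranges: [-3.08, 3.08], [-0.75, 2.2], [0.22, 2.44], [-1.43, 4.57], [0, 2.65], [-2.85, 2.85]. Speed limits (rad/s): [2.79, 2.79, 3.14, 3.14, 3.14, 3.14].

### API

Orientations are given as a unit quaternion [x, y, z, w].
In Python, from station import * gives the robot as it stands.
- The arm moves only by the tool jog_arm, never from a script. Its argument "motion" is a list of rows, each a list of 5 numbers: the shift along the world's x, y, z in cm, then the turn about the world's z in degrees, then the closure in counts, from 0 (fully open) to 255 (shut). In form: [[tx, ty, tz, yaw, jaw], ...]. A call has 1 to 10 rows; each row shifts and turns the pose as measured when the row begins; what a row does not reach is not made up. A row lasts 1/12 s, in which the tool goes at most 41.7 mm and 7.16 degrees, less where a joint would pass 70% of its speed; a pose out of reach is approached as far as the arm can. A call with a gripper value outside its range is refused whole. The fingers move at their own pace and stop on an object; "squeeze" is the grip in N (left out, the last holds). Time passes only in rows, so rows that do not move let the fingers close. It gives the time, the measured TCP pose, the force and the opening at its end, in the units of the state.
- sense(): the state, without advancing time (a new reading comes with each control period).
- snapshot(name): name is "scene" or "top"; returns a dict with "img" (400x640x3 uint8, red, green, blue), "depth" (400x640 float32, m along the optical axis (not along the pixel's ray), 0 where there is no reading), "intrinsics" (3x3 intrinsics, pixels), "eye" and "attitude" of the camera in the world. Camera axes: x right, y down, z forward; pixel columns grow to the right and rows downward; lengths in m; the calibration is good to about 2 mm. A picture is of the moment at which its call begins.
- sign_off(): hands the job in, once; it reports no verdict.
The state is a dict: "t": time; "q": joint angles; "qd": joint speeds; "tau": joint torques, N m; "tcp_pos": TCP position; "tool_rot": TCP orientation; "force": force on the tool from outside, world axes, zero at the start; "ft_torque": the same for the moment, N m; "finger_gap": opening from 0.0 (shut) to 1.0 (fully open).
Only numpy, scipy, OpenCV 4.12 (cv2) and the standard library are available. Lean on these libraries where they do the work, as an engineer would, in place of code of your own. Each camera call takes 0.05 s, during which the arm holds its last target.

### The job

Tidy the soldering bench: put the tin, the wire-wool cup, the pump jar and the screwdriver each into the tray whose recess has its shape and size (tin in the small round one, cup in the larger round one, jar in the square one, screwdriver lying lengthwise in the long one, either way round). Each must end up flat on the floor of its recess and let go, the tin, cup and jar upright; do not knock these three over on the way, and leave the bottle and the tape roll where they are.

Things in the scene. Friction and masses are not known exactly. Their poses are not given: they have to be found in the camera images.
- tin_center (a point): squat round light-grey tin with a flat lid, 34 mm diameter, 22 mm high, standing upright and loose; the point is its centre, 11 mm above its underside; z is its upright axis.
- cup_center (a point): round brass-coloured cup filled with wire wool, 52 mm diameter, 34 mm high, standing upright and loose; the point is its centre, 17 mm above its underside; z is its upright axis.
- jar_center (a point): white square pump jar with a round steel lid, upright and loose on the bare wood (not the similar jar on the grey mat far to the right): body 58 x 58 mm with vertical flat sides parallel to its x and y axes, shoulder about 56 mm above its underside, 78 mm high with the lid; the point is its centre, 39 mm above its underside. Grasp it across two flat sides of the body.
- driver_center (a point): small precision screwdriver with a purple handle, lying flat and loose, 127 mm long along its y axis and 10 mm high; the handle, 10 mm square, reaches from 63 mm to the -y side of the point to 19 mm to its +y side, the thin blade from there to 64 mm on the +y side; the point is half-way along the tool, 5 mm above its underside. It balances about 20 mm to the -y side of the point.
- small_round_tray: small round tray with a round recess 50 mm across, for the tin; 60 mm outside diameter. Fixed to the worktop, made of grey plastic with a dark liner; 7 mm high over the worktop all told: a 3 mm thick floor with a rim that rises 4 mm above it. Origin at the centre of its underside, z up.
- large_round_tray: larger round tray with a round recess 68 mm across, for the wire-wool cup; 78 mm outside diameter. Fixed to the worktop, made of grey plastic with a dark liner; 7 mm high over the worktop all told: a 3 mm thick floor with a rim that rises 4 mm above it. Origin at the centre of its underside, z up.
- square_tray: square tray with a recess 74 x 74 mm, for the pump jar; 84 x 84 mm outside, sides parallel to its x and y axes. Fixed to the worktop, made of grey plastic with a dark liner; 7 mm high over the worktop all told: a 3 mm thick floor with a rim that rises 4 mm above it. Origin at the centre of its underside, z up.
- long_tray: long narrow tray with a recess 143 mm long (its y axis) and 30 mm wide (its x axis), for the screwdriver; 153 x 40 mm outside. Its long sides have no rim within 42 mm of the middle, which leaves room for fingers. Fixed to the worktop, made of grey plastic with a dark liner; 7 mm high over the worktop all told: a 3 mm thick floor with a rim that rises 4 mm above it. Origin at the centre of its underside, z up.
- bottle_center (a point): bystander, leave alone: slim upright bottle with an orange needle cap, 30 mm diameter, 86 mm high; the point is its centre, 43 mm above its underside. It stands near the left edge of the 2 mm thick grey mat, right of the work. (A tall steel rack stands on the left of the worktop, its posts and shelves at y above about 0.42 m: swing in from the start clear of it.)
- tape_center (a point): bystander, leave alone: roll of amber tape lying flat, 66 mm diameter, 13 mm high; the point is its centre.

How it is judged:
At the end, for the whole second after the job is handed in: Each thing in its own tray: within 14 mm of the tray centre seen from above, flat on the recess floor (at most 2 mm above it, tilted under 0.1 rad), at rest; the screwdriver lengthwise within 0.25 rad, either way round (horizontal distance between tin_center and small_round_tray below 0.014 m and z of tin_center in the frame of small_round_tray below 0.016 m and angle between each of tin_center, cup_center, jar_center's own z axis and vertical below 0.1 rad and linear speed of each of tin, cup, jar, driver below 0.02 m/s and horizontal distance between cup_center and large_round_tray below 0.014 m and z of cup_center in the frame of large_round_tray below 0.022 m and horizontal distance between jar_center and square_tray below 0.014 m and z of jar_center in the frame of square_tray below 0.044 m and horizontal distance between driver_center and long_tray below 0.014 m and z of driver_center in the frame of long_tray below 0.01 m and angle between driver_center's own y axis and vertical between 1.47 and 1.67 rad and angle between the y axis of driver_center and the y axis of long_tray, either way round below 0.25 rad); the robot touches nothing.
It fails at once if the tin is knocked over (angle between tin_center's own z axis and vertical above 0.8 rad).
It fails at once if the cup is knocked over (angle between cup_center's own z axis and vertical above 0.8 rad).
It fails at once if the jar is knocked over (angle between jar_center's own z axis and vertical above 0.8 rad).
It fails at once if the bottle is shifted by more than 20 mm or tipped (distance of bottle_center from where it was at the start of the episode above 0.02 m).
It fails at once if the tape roll is shifted by more than 20 mm or tipped (distance of tape_center from where it was at the start of the episode above 0.02 m).
It also fails if it takes over 96 s, if anything falls off the work surface, if the arm or the gripper's body presses on something with over 40 N, if the wrist force passes 120 N, or if a joint passes its speed limit or range.

## Working session

There is one attempt and no reset: what is moved stays moved. The work goes in short steps, Python scripts to look and compute and a tool call to move; the robot and the scene stay as the last step left them, time stands still between calls to the robot, and variables do not carry over. Pictures are saved under pics/ and viewed, and the job is handed in when it is done.

Besides the shell and the picture viewer there is one more tool, called after "Request:" by a JSON object that holds its "name" and its "arguments", one argument or row to a line. jog_arm: Moves the arm, as the interface text tells. Its arguments: {"type":"object","properties":{"motion":{"type":"array","items":{"type":"array","items":{"type":"number"}}},"squeeze":{"type":"number"}},"required":["motion"]}

```bash
mkdir -p pics; cat > h.py <<'E'
from station import *
import numpy as np, cv2
from scipy.spatial.transform import Rotation as R
def rotm(a):
    a=np.array(a); return a if a.shape==(3,3) else R.from_quat(a).as_matrix()
def proj(s,p):
    c=rotm(s["attitude"]).T@(np.array(p)-s["eye"]); k=s["intrinsics"]@c; return k[:2]/k[2]
def cloud(s):
    K=np.array(s["intrinsics"]); d=s["depth"]; v,u=np.mgrid[:d.shape[0],:d.shape[1]]
    c=np.stack([(u-K[0,2])/K[0,0]*d,(v-K[1,2])/K[1,1]*d,d],-1)
    return c@rotm(s["attitude"]).T+np.array(s["eye"])
def onplane(s,u,v,z):
    K=np.array(s["intrinsics"]); r=rotm(s["attitude"])@np.array([(u-K[0,2])/K[0,0],(v-K[1,2])/K[1,1],1]); e=np.array(s["eye"])
    return e+r*(z-e[2])/r[2]
E
python3 - <<'E'
from h import *
import pickle
for n in("scene","top"):
    s=snapshot(n); pickle.dump(s,open(n+".pkl","wb")); cv2.imwrite(f"pics/{n}0.png",s["img"][:,:,::-1]); print(n,s["eye"],s["attitude"],s["intrinsics"])
print(sense())
E
```

```text
scene [0.14199188 0.60420817 0.66959157] [-0.19940616  0.87150762 -0.43373936  0.11216872] [[385.09100267   0.         321.52169615]
 [  0.         385.09100267 198.39376471]
 [  0.           0.           1.        ]]
top [ 0.29912753 -0.08769775  1.44661411] [ 0.70546454 -0.70373149  0.06776185 -0.04990104] [[430.62704939   0.         318.52655096]
 [  0.         430.62704939 198.53249962]
 [  0.           0.           1.        ]]
{'t': 0.1, 'q': array([-1.52350267e+00,  5.28363508e-01,  1.43375738e+00,  5.69153411e-06,
        1.18139725e+00, -1.78491273e-01]), 'qd': array([-0.00133676, -0.00186814, -0.00284225,  0.0016394 , -0.00097968,
       -0.00091806]), 'tau': array([-8.18575354e-04, -4.43305957e+01, -1.78585535e+01, -2.35298985e-04,
        3.90744506e-03,  3.80287290e-06]), 'tcp_pos': array([ 0.13992487, -0.60848702,  0.23044276]), 'tool_rot': array([ 9.93634072e-01,  1.12651692e-01,  6.57355554e-05, -9.60500138e-04]), 'force': array([-1.28890471,  0.02049001, -0.47711202]), 'ft_torque': array([ 0.00436034,  0.01410804, -0.03465239]), 'finger_gap': 1.0012445840619901}
```

View pics/scene0.png

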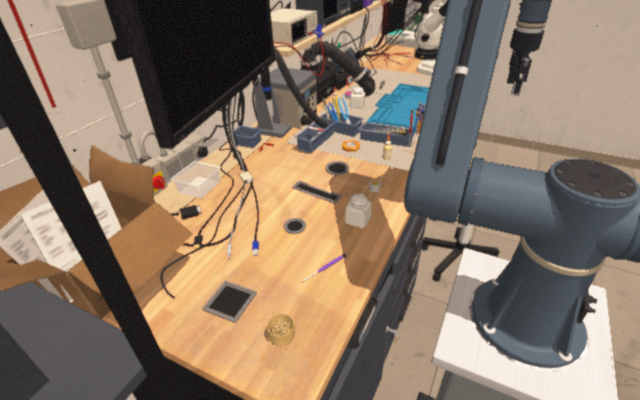

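View pics/top0.png

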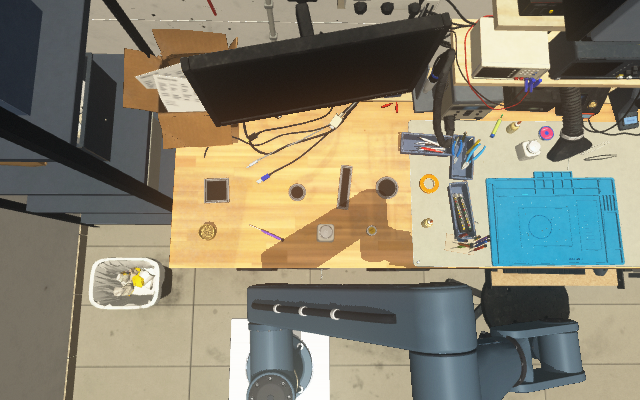

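```bash
python3 - <<'E'
from h import *
import pickle
s=pickle.load(open("top.pkl","rb"))
def crop(s,x0,x1,y0,y1,k,n):
    c=s["img"][y0:y1,x0:x1,::-1]; c=cv2.resize(c,None,fx=k,fy=k,interpolation=cv2.INTER_CUBIC)
    for x in range((x0+9)//10*10,x1,10): cv2.putText(c,str(x),((x-x0)*k,8),0,.3,(0,0,255),1); cv2.line(c,((x-x0)*k,10),((x-x0)*k,14),(0,0,255),1)
    for y in range((y0+9)//10*10,y1,10): cv2.putText(c,str(y),(0,(y-y0)*k),0,.3,(0,0,255),1); cv2.line(c,(20,(y-y0)*k),(26,(y-y0)*k),(0,0,255),1)
    cv2.imwrite(n,c)
crop(s,190,320,165,255,6,"pics/t_a.png"); crop(s,310,440,165,255,6,"pics/t_b.png")
s=pickle.load(open("scene.pkl","rb"))
crop(s,200,400,150,350,3,"pics/s_a.png")
P=cloud(pickle.load(open("top.pkl","rb")))
for n,(u,v) in dict(tin=(371,230),cup=(207,231),jar=(326,233),drv=(260,230),sq=(217,190),sr=(297,192),lo=(345,187),la=(387,188),bare=(300,215)).items(): print(n,P[v,u])
E
```

```text
tin [ 0.43341259 -0.29825802  0.02267897]
cup [0.4292039  0.24474054 0.01649118]
jar [ 0.4182399  -0.14618615  0.07799744]
drv [ 0.43467418  0.07219514 -0.00150303]
sq [0.56952916 0.21993347 0.00408583]
sr [ 0.56433792 -0.05091084  0.00221647]
lo [ 0.58190586 -0.21462175  0.00554682]
la [ 0.57834344 -0.35779845  0.00987207]
bare [ 0.48587686 -0.06165041 -0.00123996]
```

View pics/t_a.png

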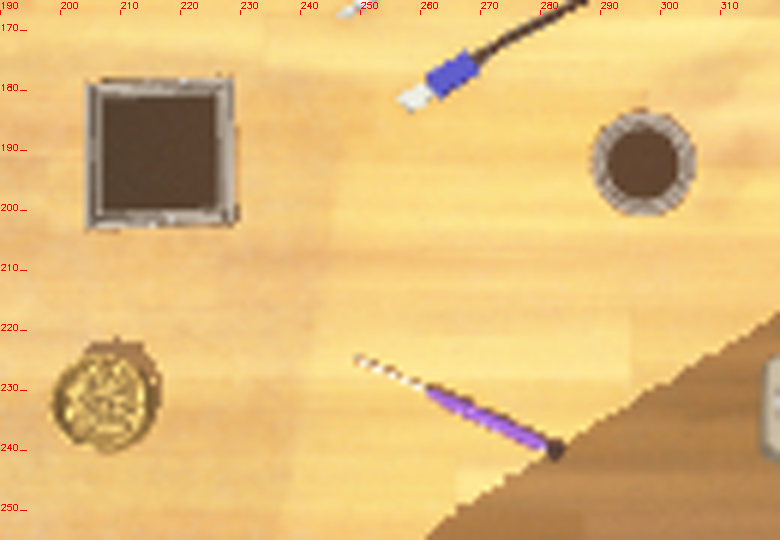

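View pics/t_b.png

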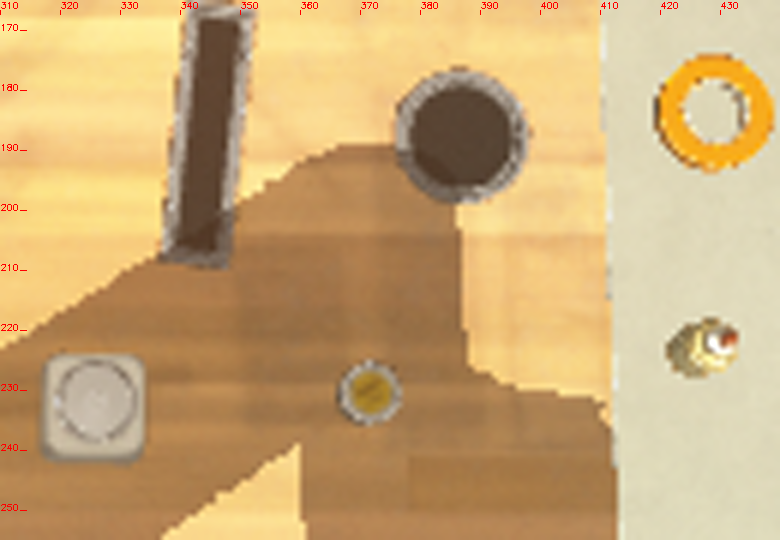

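View pics/s_a.png

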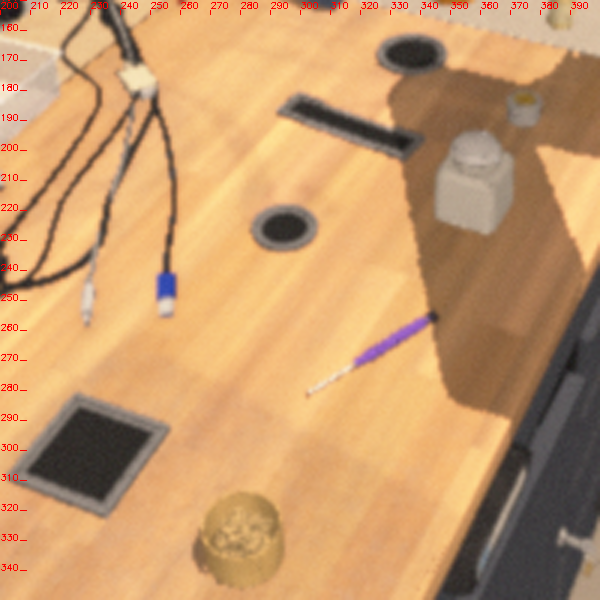

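```bash
python3 - <<'E'
from h import *
import pickle
T=pickle.load(open("top.pkl","rb")); S=pickle.load(open("scene.pkl","rb"))
g=lambda s:cv2.cvtColor(s["img"],cv2.COLOR_RGB2GRAY)
def dark(s,u0,u1,v0,v1,z,th):
    m=(g(s)[v0:v1,u0:u1]<th).astype(np.uint8); n,l,st,c=cv2.connectedComponentsWithStats(m); i=1+np.argmax(st[1:,4])
    v,u=np.nonzero(l==i); pts=np.array([onplane(s,a+u0,b+v0,z)[:2] for a,b in zip(u,v)])
    r=cv2.minAreaRect(pts.astype(np.float32)*1000); return len(pts),pts.mean(0).round(4),np.round(r[0],1),np.round(r[1],1),round(r[2],1)
for n,b in dict(sq=(200,232,175,206),sr=(286,308,180,204),lo=(333,355,150,215),la=(372,400,172,202)).items(): print(n,dark(T,*b,.003,85))
for n,b in dict(sq=(200,260,275,325),sr=(280,310,212,240),lo=(288,342,175,205),la=(322,352,155,177)).items(): print('S',n,dark(S,*b,.003,75))
for n,u,v,z in [("cup",206.8,231.5,.034),("tin",371.2,230,.022),("jarlid",325.7,231.2,.078),("jarsh",325,232.2,.056),("tip",249,224,.003),("end",283.3,239.7,.005),("sq",216.3,190,.007),("sr",296.8,191.7,.007),("la",386.3,187.2,.007),("bot",428,221,.06),("tape",428.5,183.5,.013)]: print(n,onplane(T,u,v,z).round(4))
def s2(x,y): return x/3+200-.3, y/3+150-.3
for n,x,y,z in [("tip",308,395,.003),("end",436,316,.005),("tin lid",524,102,.022),("cup top",243,530,.034),]: print('S',n,onplane(S,*s2(x,y),z).round(4))
def crop(s,x0,x1,y0,y1,k,n):
    c=s["img"][y0:y1,x0:x1,::-1]; cv2.imwrite(n,cv2.resize(c,None,fx=k,fy=k,interpolation=cv2.INTER_CUBIC))
crop(S,340,380,175,230,10,"pics/s_jar.png")
crop(S,260,300,310,350,10,"pics/s_cup.png")
crop(T,315,380,215,250,12,"pics/t_jar.png")
P=cloud(T); m=(P[...,2]>.03)&(P[...,2]<.1)&(abs(P[...,0]-.42)<.05)&(abs(P[...,1]+.146)<.06)
q=P[m]; print(len(q),cv2.minAreaRect((q[:,:2]*1000).astype(np.float32)))
E
```

```text
sq (352, array([0.5695, 0.2234]), array([569.7, 223.6]), array([63.1, 60.8]), 2.1)
sr (104, array([ 0.5645, -0.0502]), array([564.2, -49.2]), array([34.6, 37.4]), 0.3)
lo (244, array([ 0.5814, -0.2119]), array([ 582.5, -212.7]), array([ 22.9, 133.8]), 83.3)
la (218, array([ 0.5811, -0.3568]), array([ 581.4, -357.5]), array([51.7, 53. ]), 88.7)
S sq (694, array([0.5687, 0.2232]), array([569. , 222.2]), array([63.6, 62.7]), 2.2)
S sr (101, array([ 0.5641, -0.0508]), array([564.2, -50.8]), array([34.3, 35.2]), 62.1)
S lo (172, array([ 0.5759, -0.2132]), array([ 579.8, -215.5]), array([ 23.7, 135.5]), 83.2)
S la (128, array([ 0.5793, -0.3565]), array([ 580.1, -355.8]), array([51.9, 48.2]), 24.3)
cup [0.426  0.2412 0.034 ]
tin [ 0.4335 -0.299   0.022 ]
jarlid [ 0.424  -0.1452  0.078 ]
jarsh [ 0.4227 -0.1439  0.056 ]
tip [0.4543 0.1089 0.003 ]
end [ 0.4019 -0.0067  0.005 ]
sq [0.569  0.2217 0.007 ]
sr [ 0.5645 -0.0503  0.007 ]
la [ 0.5817 -0.356   0.007 ]
bot [ 0.4598 -0.4797  0.06  ]
tape [ 0.5942 -0.5002  0.013 ]
S tip [0.4529 0.1091 0.003 ]
S end [ 0.3985 -0.0054  0.005 ]
S tin lid [ 0.4313 -0.2951  0.022 ]
S cup top [0.4223 0.248  0.034 ]
299 ((422.7492980957031, -144.00559997558594), (54.343021392822266, 52.07194900512695), 0.04241698607802391)
```

View pics/s_jar.png

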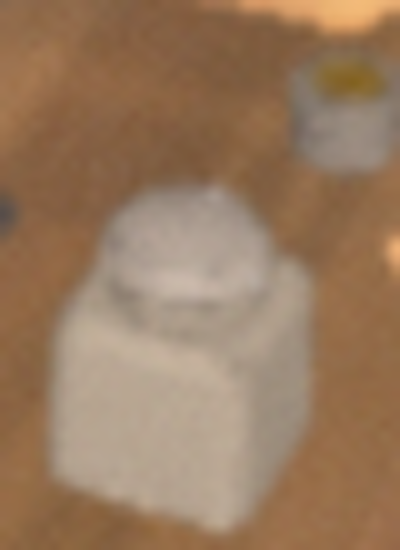

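View pics/t_jar.png

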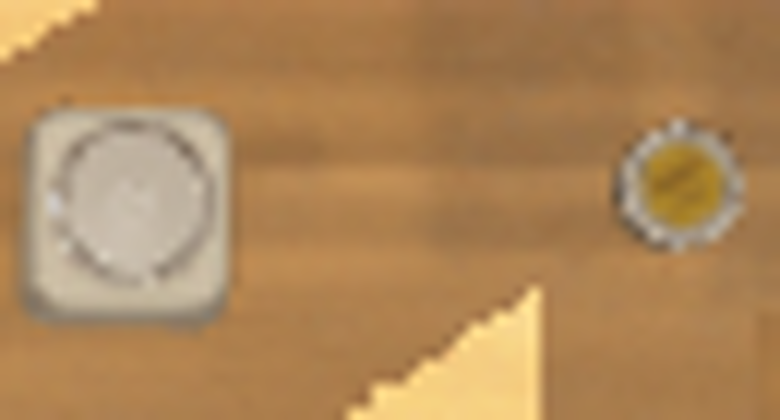

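View pics/s_cup.png

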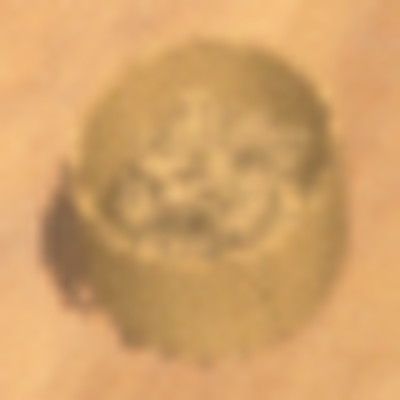

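```bash
python3 - <<'E'
from h import *
import pickle
T=pickle.load(open("top.pkl","rb")); S=pickle.load(open("scene.pkl","rb"))
print('cupS',onplane(S,280.7,324.3,.034))
a=[onplane(S,340+x/10-.5,175+y/10-.5,0) for x,y in((55,475),(220,530),(295,425))]; d=a[1]-a[0]; e=a[2]-a[1]
print(a,np.degrees(np.arctan2(d[0],-d[1])),np.degrees(np.arctan2(e[1],e[0])))
for n,x,y,r,h in(("cup",.426,.243,.045,.034),("tin",.4335,-.298,.03,.022)):
  for s in(T,S):
    P=cloud(s); m=(P[...,2]>h*.45)&(np.hypot(P[...,0]-x,P[...,1]-y)<r); q=P[m][:,:2]*1000
    print(n,len(q),q.min(0),q.max(0),cv2.minEnclosingCircle(q.astype(np.float32)))
# project predicted outlines
def ring(s,im,c,r,z,o,k):
    for t in np.linspace(0,2*np.pi,200): 
        u=proj(s,[c[0]+r*np.cos(t),c[1]+r*np.sin(t),z]); p=((u+.5-o)*k).astype(int); cv2.circle(im,tuple(int(i) for i in p),0,(0,0,255),-1)
def poly(s,im,c,wx,wy,yaw,z,o,k):
    R2=np.array([[np.cos(yaw),-np.sin(yaw)],[np.sin(yaw),np.cos(yaw)]]); f=np.array([[1,1],[1,-1],[-1,-1],[-1,1]])*[wx/2,wy/2]
    p=[((proj(s,[*(R2@q+c),z])+.5-o)*k).astype(int) for q in f]; cv2.polylines(im,[np.array(p)],True,(0,0,255),1)
pics=[]
for s,bx in((T,dict(a=(195,325,150,250))),(T,dict(a=(310,440,150,250))),(S,dict(a=(200,330,200,340))),(S,dict(a=(280,390,150,260)))):
    x0,x1,y0,y1=bx['a']; k=6 if s is T else 5; o=np.array([x0,y0])
    im=cv2.resize(s["img"][y0:y1,x0:x1,::-1],None,fx=k,fy=k,interpolation=cv2.INTER_CUBIC)
    for z in(0,.034): ring(s,im,(.426,.243),.026,z,o,k)
    for z in(0,.022): ring(s,im,(.4325,-.2975),.017,z,o,k)
    ring(s,im,(.5645,-.0505),.03,.007,o,k); ring(s,im,(.581,-.3565),.039,.007,o,k)
    poly(s,im,(.423,-.144),.058,.058,0,0,o,k);poly(s,im,(.423,-.144),.058,.058,0,.056,o,k)
    poly(s,im,(.569,.223),.084,.084,.037,.007,o,k); poly(s,im,(.581,-.2135),.04,.153,np.radians(83.2-90),.007,o,k)
    poly(s,im,(.427,.0512),.01,.127,np.arctan2(-.054,.115),.005,o,k)
    pics.append(im); cv2.imwrite(f"pics/o{len(pics)}.png",im)
E
```

```text
cupS [0.42465844 0.2440453  0.034     ]
[array([ 0.45001308, -0.12316302,  0.        ]), array([ 0.40178503, -0.12095276,  0.        ]), array([ 0.3993659 , -0.16978058,  0.        ])] -92.62400094983944 -92.83635167054496
cup 144 [401.39099893 218.81745072] [451.71245059 271.05713893] ((425.5060729980469, 244.91912841796875), 26.748849868774414)
cup 555 [400.03167328 217.42001902] [451.78578893 271.12312749] ((425.68603515625, 244.7787322998047), 27.379444122314453)
tin 90 [ 404.39150072 -315.80183379] [ 450.1882182  -282.05821035] ((427.31256103515625, -297.36688232421875), 22.960674285888672)
tin 96 [ 416.43148415 -317.69777584] [ 448.88124535 -280.93569404] ((431.646484375, -299.0101013183594), 19.577346801757812)
```

View pics/o1.png

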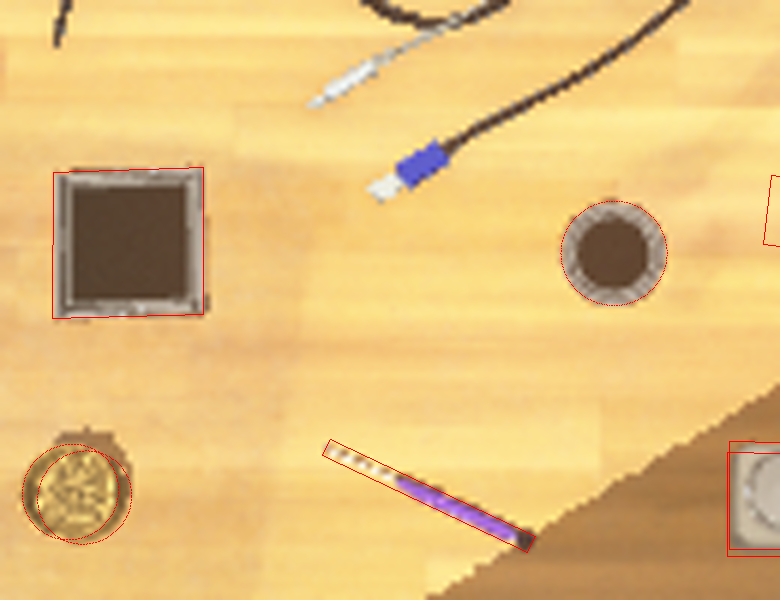

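View pics/o2.png

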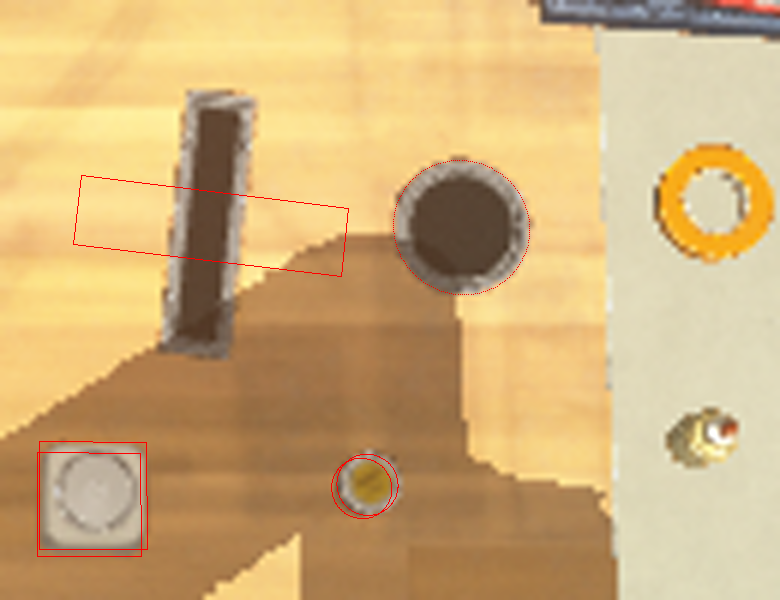

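View pics/o3.png

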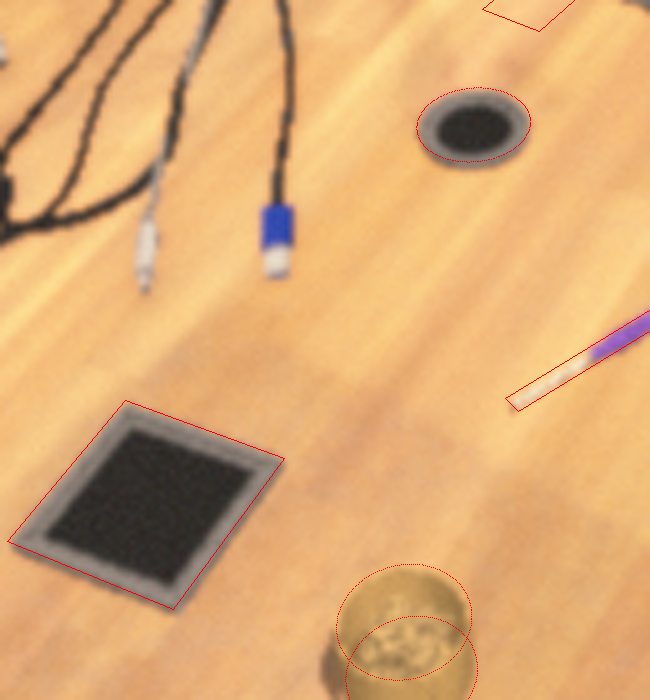

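View pics/o4.png

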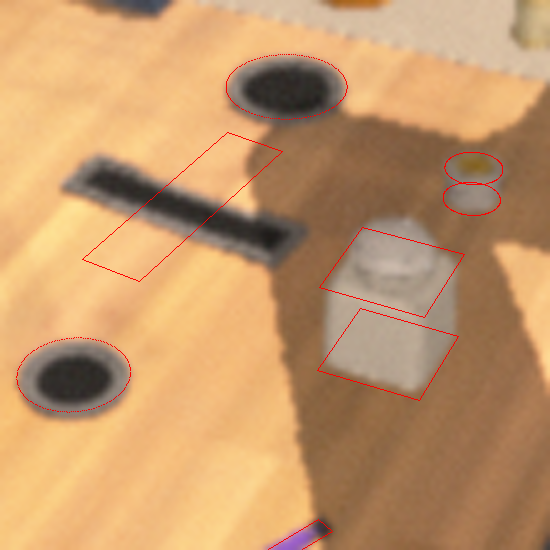

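```bash
python3 - <<'E'
from h import *
import pickle
T=pickle.load(open("top.pkl","rb"));P=cloud(T)
m=(T["depth"]>0)&(P[...,2]>.05)&(P[...,0]>.5)&(P[...,0]<.85)&(abs(P[...,1])<.45)
q=P[m]
for y in np.arange(-.45,.45,.1):
    k=q[(q[:,1]>=y)&(q[:,1]<y+.1)]
    if len(k): i=k[:,0].argmin(); print(round(y,2),k[i].round(3),k[:,2].max().round(2))
E
```

```text
-0.45 [ 0.692 -0.449  0.059] 0.65
-0.35 [ 0.768 -0.25   0.321] 0.65
-0.25 [ 0.748 -0.152  0.639] 0.65
-0.15 [ 0.727 -0.055  0.644] 0.65
-0.05 [0.707 0.05  0.646] 0.65
0.05 [0.686 0.149 0.531] 0.65
0.15 [0.684 0.158 0.376] 0.65
0.25 [0.692 0.343 0.099] 0.2
0.35 [0.529 0.421 0.148] 0.76
```

Request:
{"name": "jog_arm", "arguments": {
  "motion": [
    [1.8,3,0.5,-2,100],
    [3.0,3,0.5,-2,100],
    [3.0,3,0,-2,100],
    [3.0,3,0,-2,100],
    [3.0,3,0,-2,100],
    [3.0,3,0,-1,100],
    [3.0,3,0,-1,100],
    [3.0,3,0,-1,100],
    [3,3,0,0,100],
    [0,0,0,0,100]
  ],
  "squeeze": 30
}}

```text
t: 0.93
tcp_pos: [0.3922, -0.3359, 0.2363]
tool_rot: [1.0, -0.012, -0.001, -0.003]
force: [-0.2, 0.0, 0.1]
finger_gap: 0.605
```

Request:
{"name": "jog_arm", "arguments": {
  "motion": [
    [2.1,1.9,-3.5,0,100],
    [2,1.8,-3.5,0,100],
    [0,0,-3.5,0,100],
    [0,0,-3.5,0,100],
    [0,0,-2,0,100],
    [0,0,0,0,100]
  ]
}}

```text
t: 1.43
tcp_pos: [0.4346, -0.3006, 0.0791]
tool_rot: [1.0, -0.007, 0.002, 0.001]
force: [0.9, 0.6, 0.5]
finger_gap: 0.606
```

```bash
cat >> h.py <<'E'
def save(name,n,x0,x1,y0,y1,k):
    s=snapshot(name); cv2.imwrite(n,cv2.resize(s["img"][y0:y1,x0:x1,::-1],None,fx=k,fy=k,interpolation=cv2.INTER_CUBIC)); return s
E
python3 - <<'E'
from h import *
s=save("scene","pics/tin1.png",320,420,140,220,7); print(sense()["tcp_pos"],proj(s,sense()["tcp_pos"]))
E
```

```text
[ 0.43490568 -0.30106712  0.08039825] [375.12950916 165.55987121]
```

View pics/tin1.png

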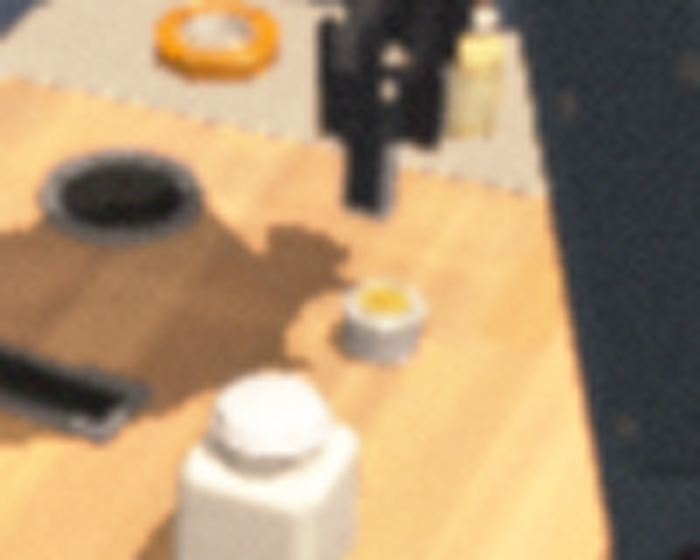

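Request:
{"name": "jog_arm", "arguments": {
  "motion": [
    [0,0,-3,0,100],
    [-0.1,0.1,-2.5,0,100],
    [0,0,-1.2,0,100],
    [0,0,-0.5,0,100],
    [0,0,0,0,100]
  ]
}}

```text
t: 1.9
tcp_pos: [0.4375, -0.3067, 0.0125]
tool_rot: [1.0, -0.008, 0.007, 0.007]
force: [-0.4, -0.2, -0.8]
finger_gap: 0.606
```

```bash
python3 - <<'E'
from h import *
s=save("scene","pics/tin2.png",340,410,140,200,10); print(sense()["tcp_pos"],sense()["force"])
E
```

```text
[ 0.437894   -0.30713171  0.01308429] [-0.17875024  0.58758384 -0.24218899]
```

View pics/tin2.png

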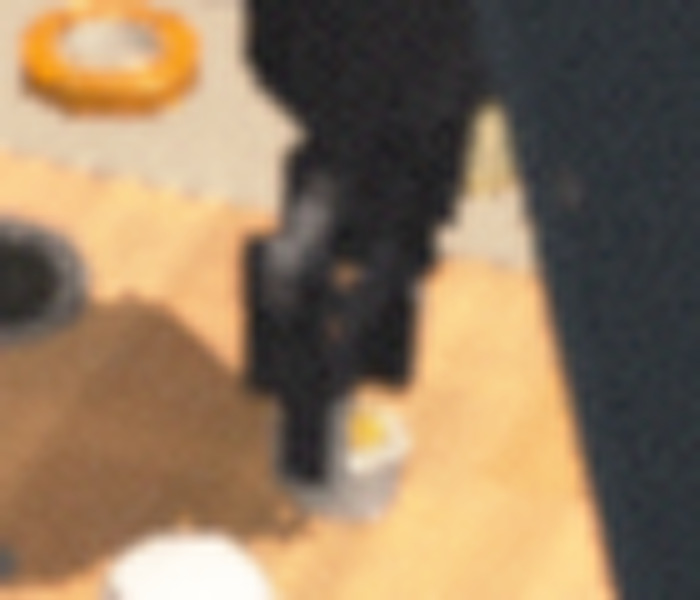

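Request:
{"name": "jog_arm", "arguments": {
  "motion": [
    [-0.25,0.4,0,0,100],
    [-0.2,0.35,0,0,100],
    [0,0,-0.3,0,100],
    [0,0,-0.3,0,100],
    [0,0,0,0,100]
  ]
}}

```text
t: 2.37
tcp_pos: [0.4352, -0.3018, 0.0124]
tool_rot: [1.0, -0.008, 0.011, 0.012]
force: [-0.8, -0.1, -0.3]
finger_gap: 0.609
```

Request:
{"name": "jog_arm", "arguments": {
  "motion": [
    [0,0,0,0,100],
    [0,0,0,0,100],
    [0,0,0,0,100],
    [0,0,0,0,100]
  ]
}}

```text
t: 2.7
tcp_pos: [0.4356, -0.302, 0.0128]
tool_rot: [1.0, -0.008, 0.012, 0.012]
force: [-0.9, 0.8, -0.4]
finger_gap: 0.606
```

```bash
python3 - <<'E'
from h import *
for i in range(5): s=sense(); print(s["t"],s["tcp_pos"].round(4),s["tool_rot"].round(4),s["q"].round(4),s["force"].round(1)); snapshot("top") if i<3 else 0
E
```

```text
2.7 [ 0.4356 -0.302   0.0128] [ 0.9998 -0.0077  0.0117  0.0119] [-8.1740e-01  7.5310e-01  1.8416e+00  1.0000e-03  5.1340e-01  7.6790e-01] [-0.9  0.8 -0.4]
2.75 [ 0.4356 -0.302   0.0127] [ 0.9998 -0.0077  0.0117  0.012 ] [-8.1750e-01  7.5310e-01  1.8416e+00  1.0000e-03  5.1340e-01  7.6790e-01] [-0.3 -0.   0.4]
2.8 [ 0.4356 -0.302   0.0127] [ 0.9998 -0.0077  0.0117  0.0119] [-8.1750e-01  7.5320e-01  1.8416e+00  1.0000e-03  5.1340e-01  7.6790e-01] [0.4 0.6 0.2]
2.85 [ 0.4356 -0.302   0.0127] [ 0.9998 -0.0077  0.0117  0.0119] [-8.1750e-01  7.5320e-01  1.8417e+00  1.1000e-03  5.1340e-01  7.6790e-01] [-0.1 -0.2 -0.1]
2.85 [ 0.4356 -0.302   0.0127] [ 0.9998 -0.0077  0.0117  0.0119] [-8.1750e-01  7.5320e-01  1.8417e+00  1.1000e-03  5.1340e-01  7.6790e-01] [-0.1 -0.2 -0.1]
```

Request:
{"name": "jog_arm", "arguments": {
  "motion": [
    [-0.1,0.1,-0.3,0,100],
    [-0.1,0.1,-0.3,0,100],
    [-0.1,0.1,-0.3,0,100],
    [0,0,-0.2,0,100],
    [0,0,0,0,100]
  ]
}}

```text
t: 3.27
tcp_pos: [0.4321, -0.2985, 0.0003]
tool_rot: [1.0, -0.008, 0.011, 0.012]
force: [0.5, -1.1, 0.2]
finger_gap: 0.609
```

```bash
python3 - <<'E'
from h import *
s=sense(); print(s["tool_rot"].round(4),s["q"].round(4),s["force"].round(1))
E
```

```text
[ 0.9998 -0.0077  0.0115  0.0117] [-8.1790e-01  7.7490e-01  1.8554e+00  1.1000e-03  4.7860e-01  7.6740e-01] [ 0.5 -1.1  0.2]
```

Request:
{"name": "jog_arm", "arguments": {
  "motion": [
    [0,0,0.25,0,100],
    [0,0,0.25,0,100],
    [0,0,0,0,100],
    [0,0,0,0,100]
  ]
}}

```text
t: 3.6
tcp_pos: [0.4319, -0.2983, 0.0054]
tool_rot: [1.0, -0.008, 0.011, 0.011]
force: [0.1, 0.5, -0.7]
finger_gap: 0.61
```

Request:
{"name": "jog_arm", "arguments": {
  "motion": [
    [0,0,0,0,160],
    [0,0,0,0,160],
    [0,0,0,0,200],
    [0,0,0,0,200],
    [0,0,0,0,200],
    [0,0,0,0,200]
  ],
  "squeeze": 30
}}

```text
t: 4.1
tcp_pos: [0.4322, -0.2986, 0.0061]
tool_rot: [1.0, -0.008, 0.012, 0.012]
force: [-0.1, 0.2, -0.8]
finger_gap: 0.39
```

```bash
python3 - <<'E'
from h import *
s=save("scene","pics/tin3.png",340,410,140,200,10); print(sense()["tcp_pos"],sense()["force"])
E
```

```text
[ 0.43216295 -0.29859214  0.00605991] [ 0.3512043  -0.32765867 -0.8249176 ]
```

View pics/tin3.png

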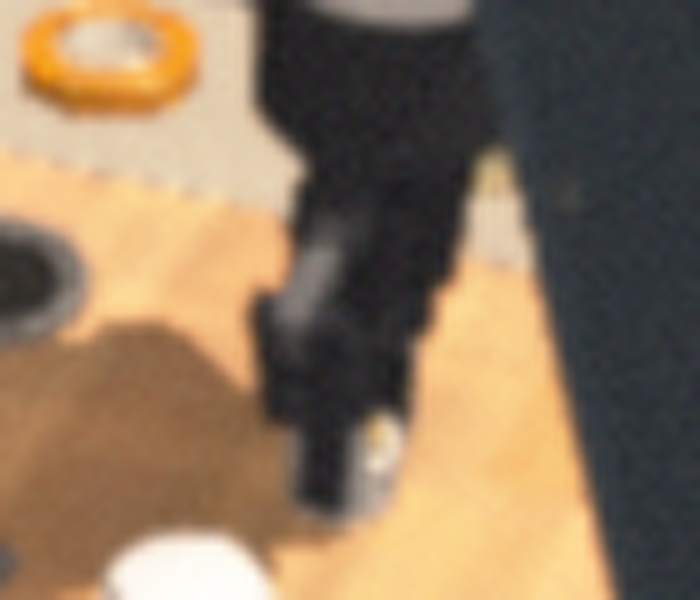

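Request:
{"name": "jog_arm", "arguments": {
  "motion": [
    [0,0,1,0,200],
    [0,0,2.5,0,200],
    [0,0,3.5,0,200],
    [0,0,3,0,200],
    [0,0,2,0,200],
    [0,0,0,0,200]
  ]
}}

```text
t: 4.65
tcp_pos: [0.43, -0.2964, 0.1312]
tool_rot: [1.0, -0.008, 0.009, 0.009]
force: [0.7, -1.1, -0.4]
finger_gap: 0.387
```

```bash
python3 - <<'E'
from h import *
s=save("scene","pics/tin4.png",320,420,110,200,7); print(sense()["tcp_pos"],sense()["tool_rot"])
E
```

```text
[ 0.42956441 -0.29600429  0.12985561] [ 0.99989262 -0.00789967  0.00870362  0.00875135]
```

View pics/tin4.png

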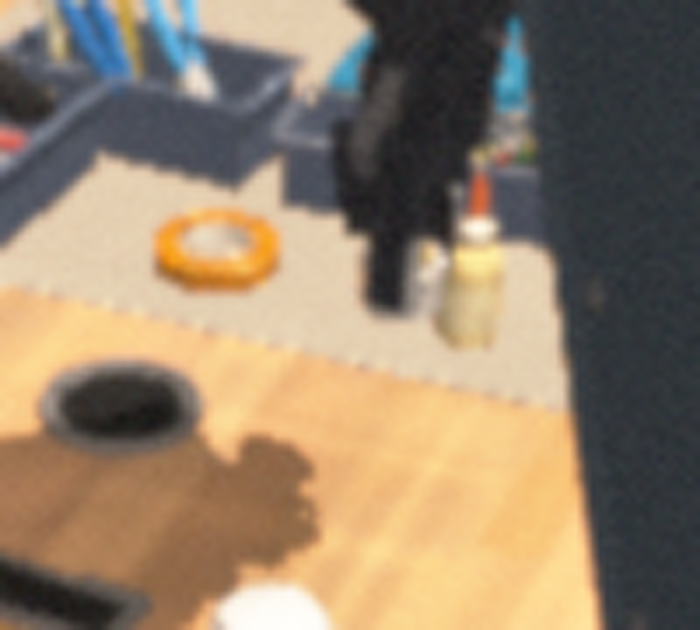

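Request:
{"name": "jog_arm", "arguments": {
  "motion": [
    [1.2,2,0,0,200],
    [1.9,3.5,0,0,200],
    [1.9,3.5,0,0,200],
    [1.9,3.5,0,0,200],
    [1.9,3.5,0,0,200],
    [1.9,3.5,0,0,200],
    [1.5,2.8,0,0,200],
    [0.9,1.6,0,0,200],
    [0,0,0,0,200]
  ]
}}

```text
t: 5.45
tcp_pos: [0.5595, -0.0469, 0.1229]
tool_rot: [1.0, -0.012, 0.004, 0.008]
force: [-0.2, -0.6, -1.2]
finger_gap: 0.386
```

Request:
{"name": "jog_arm", "arguments": {
  "motion": [
    [0.2,-0.1,-2,0,200],
    [0.2,-0.1,-2,0,200],
    [0.1,-0.1,-2,0,200],
    [0,0,-1,0,200],
    [0,0,0,0,200]
  ]
}}

```text
t: 5.87
tcp_pos: [0.5611, -0.0487, 0.0468]
tool_rot: [1.0, -0.01, 0.0, 0.007]
force: [-0.1, -0.4, 0.2]
finger_gap: 0.388
```

```bash
python3 - <<'E'
from h import *
s=save("scene","pics/tin5.png",260,330,190,250,10); print(sense()["tcp_pos"],sense()["tool_rot"])
s=save("top","pics/tin6.png",270,330,170,220,10)
E
```

```text
[ 0.56112957 -0.04876684  0.04741949] [ 9.99924199e-01 -9.82951813e-03  5.77083109e-04  7.39215866e-03]
```

View pics/tin5.png

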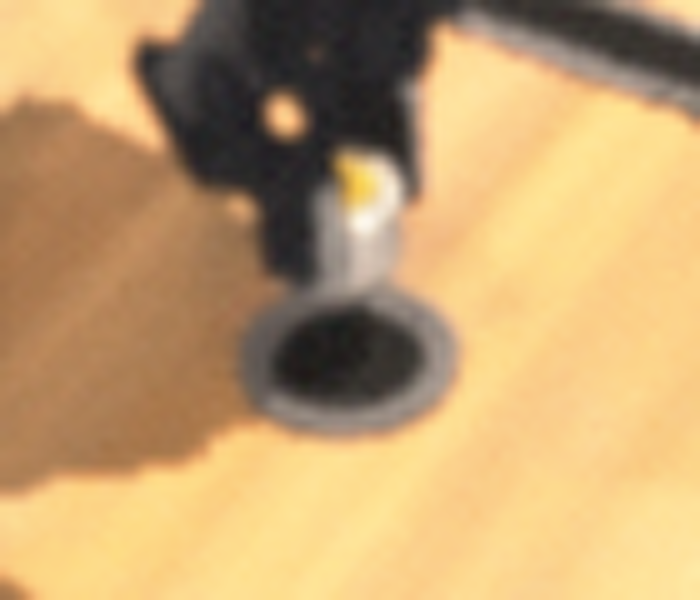

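View pics/tin6.png

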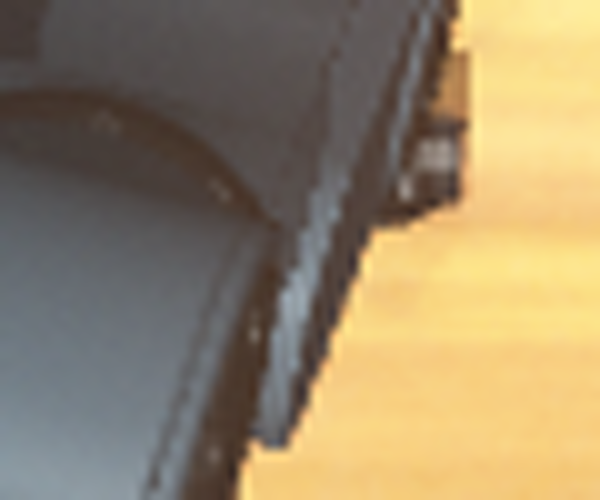

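```bash
cat >> h.py <<'E'
def rings(s,im,c,r,z0,h,o,k,col):
    for z in (z0,z0+h):
        pts=np.array([(proj(s,[c[0]+r*np.cos(t),c[1]+r*np.sin(t),z])+.5-o)*k for t in np.linspace(0,2*np.pi,120)]).astype(int)
        cv2.polylines(im,[pts],True,col,1)
E
python3 - <<'E'
from h import *
s=snapshot("scene"); p=sense()["tcp_pos"]; x0,x1,y0,y1=260,330,190,250;k=10
im=cv2.resize(s["img"][y0:y1,x0:x1,::-1],None,fx=k,fy=k,interpolation=cv2.INTER_CUBIC).copy()
rings(s,im,p[:2],.017,p[2]-.006,.022,np.array([x0,y0]),k,(0,0,255)); rings(s,im,p[:2]+[-.006,0],.017,p[2]-.006,.022,np.array([x0,y0]),k,(255,0,0))
cv2.imwrite("pics/tin7.png",im)
E
```

```text
(no output)
```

View pics/tin7.png

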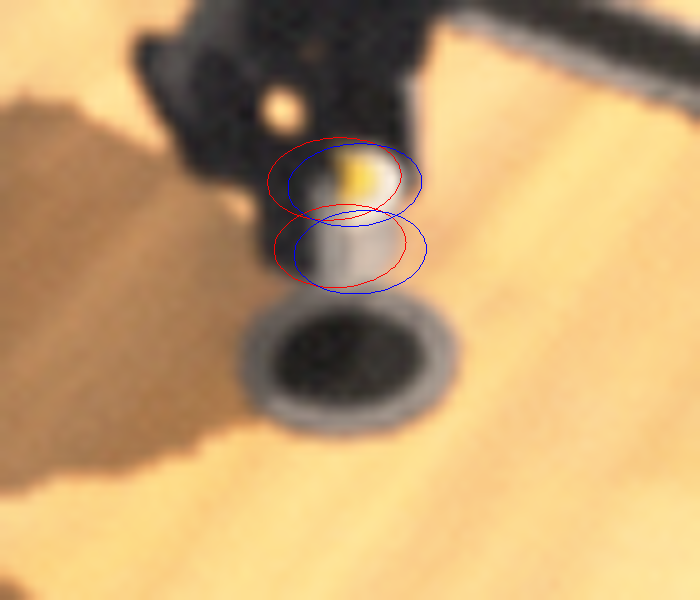

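Request:
{"name": "jog_arm", "arguments": {
  "motion": [
    [0.2,-0.1,-1,0,200],
    [0.2,0,-1,0,200],
    [0,0,-0.7,0,200],
    [0,0,-0.4,0,200],
    [0,0,0,0,200]
  ]
}}

```text
t: 6.43
tcp_pos: [0.5702, -0.0518, 0.0192]
tool_rot: [1.0, -0.01, 0.007, 0.009]
force: [-0.3, 0.6, -0.1]
finger_gap: 0.386
```

Request:
{"name": "jog_arm", "arguments": {
  "motion": [
    [-0.25,0.1,-0.3,0,200],
    [-0.25,0,-0.3,0,200],
    [0,0,-0.2,0,200],
    [0,0,0,0,200]
  ]
}}

```text
t: 6.77
tcp_pos: [0.5646, -0.0504, 0.0103]
tool_rot: [1.0, -0.01, 0.007, 0.009]
force: [0.2, -0.8, -0.9]
finger_gap: 0.391
```

Request:
{"name": "jog_arm", "arguments": {
  "motion": [
    [0,0,-0.1,0,200],
    [0,0,-0.1,0,200],
    [0,0,0,0,200]
  ]
}}

```text
t: 7.02
tcp_pos: [0.5646, -0.0504, 0.0094]
tool_rot: [1.0, -0.01, 0.007, 0.009]
force: [-0.0, 0.4, -0.4]
finger_gap: 0.388
```

Request:
{"name": "jog_arm", "arguments": {
  "motion": [
    [0,0,-0.1,0,180],
    [0,0,0,0,140],
    [0,0,0,0,110],
    [0,0,0,0,110],
    [0,0,0.5,0,110],
    [0,0,1.5,0,110],
    [0,0,3,0,110],
    [0,0,3,0,110],
    [0,0,1,0,110],
    [0,0,0,0,110]
  ]
}}

```text
t: 7.85
tcp_pos: [0.5636, -0.0502, 0.1014]
tool_rot: [1.0, -0.01, 0.006, 0.009]
force: [0.3, -0.1, 0.3]
finger_gap: 0.568
```

```bash
python3 - <<'E'
from h import *
s=save("scene","pics/tin8.png",260,330,190,250,10); print(sense()["tcp_pos"],sense()["tool_rot"])
E
```

```text
[ 0.56355831 -0.05016801  0.1007361 ] [ 0.9998949  -0.01014033  0.005559    0.00874425]
```

View pics/tin8.png

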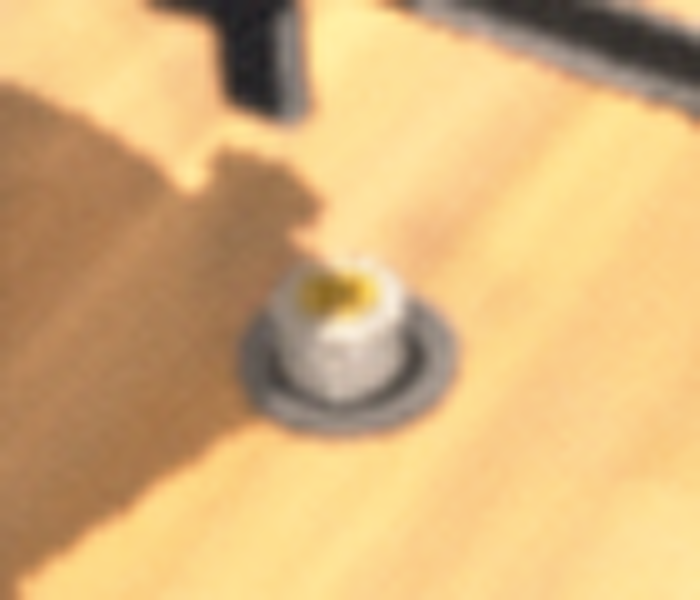

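Request:
{"name": "jog_arm", "arguments": {
  "motion": [
    [-1,0.5,0.5,7,160],
    [-1.7,1,0,7,160],
    [-1.7,1,0,7,160],
    [-1.7,1,0,7,160],
    [-1.7,1,0,7,160],
    [-1.7,1,0,7,160],
    [-1.7,1,0,7,160],
    [-1.7,1,0,7,160],
    [-1,0.6,0,7,160],
    [0,0,0,3,160]
  ]
}}

```text
t: 8.73
tcp_pos: [0.4114, 0.0342, 0.0957]
tool_rot: [0.835, 0.55, 0.003, -0.003]
force: [-0.2, 0.8, -0.3]
finger_gap: 0.374
```

Request:
{"name": "jog_arm", "arguments": {
  "motion": [
    [0.3,0,-1,-1,160],
    [0.2,0,-1.5,-0.5,160],
    [0.2,0,-1.5,0,160],
    [0,0,-1.5,0,160],
    [0,0,-1,0,160],
    [0,0,0,0,160]
  ]
}}

```text
t: 9.23
tcp_pos: [0.4128, 0.0359, 0.0231]
tool_rot: [0.841, 0.54, -0.001, -0.006]
force: [-0.8, 1.2, 0.5]
finger_gap: 0.374
```

```bash
python3 - <<'E'
from h import *
s=snapshot("scene"); p=sense()["tcp_pos"]; print(p,sense()["tool_rot"]); x0,x1,y0,y1=280,380,210,300;k=7
im=cv2.resize(s["img"][y0:y1,x0:x1,::-1],None,fx=k,fy=k,interpolation=cv2.INTER_CUBIC).copy()
for z in(p[2],.005):
  q=((proj(s,[p[0],p[1],z])+.5-[x0,y0])*k).astype(int); cv2.circle(im,tuple(int(i) for i in q),3,(0,0,255),-1)
cv2.imwrite("pics/d1.png",im)
E
```

```text
[0.41273871 0.03594896 0.02368879] [ 0.84150824  0.540204   -0.00133494 -0.00646022]
```

View pics/d1.png

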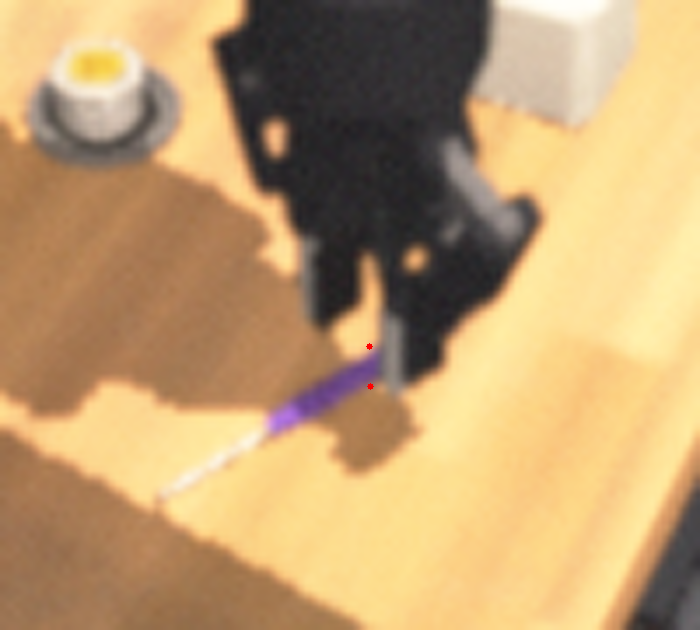

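Request:
{"name": "jog_arm", "arguments": {
  "motion": [
    [0.3,-0.1,-0.2,0,160],
    [0.3,-0.1,-0.4,0,160],
    [0,0,-0.4,0,160],
    [0,0,-0.4,0,160],
    [0,0,0,0,160]
  ]
}}

```text
t: 9.7
tcp_pos: [0.4199, 0.0336, 0.0089]
tool_rot: [0.842, 0.54, -0.001, -0.006]
force: [0.2, -0.6, 1.3]
finger_gap: 0.374
```

Request:
{"name": "jog_arm", "arguments": {
  "motion": [
    [-0.1,0,-0.3,0,160],
    [0,0,-0.3,0,160],
    [0,0,0,0,160],
    [0,0,0,0,160]
  ]
}}

```text
t: 10.03
tcp_pos: [0.419, 0.0335, 0.0028]
tool_rot: [0.842, 0.54, -0.0, -0.006]
force: [-0.5, 0.6, -1.0]
finger_gap: 0.371
```

```bash
python3 - <<'E'
from h import *
s=snapshot("scene"); p=sense()["tcp_pos"]; print(p,sense()["force"]); x0,x1,y0,y1=290,370,220,290;k=9
im=cv2.resize(s["img"][y0:y1,x0:x1,::-1],None,fx=k,fy=k,interpolation=cv2.INTER_CUBIC).copy()
for z in(p[2],.005):
  q=((proj(s,[p[0],p[1],z])+.5-[x0,y0])*k).astype(int); cv2.circle(im,tuple(int(i) for i in q),3,(0,0,255),-1)
cv2.imwrite("pics/d2.png",im)
E
```

```text
[0.41899907 0.03352512 0.00279977] [-0.16857387  0.38324404  0.15880152]
```

View pics/d2.png

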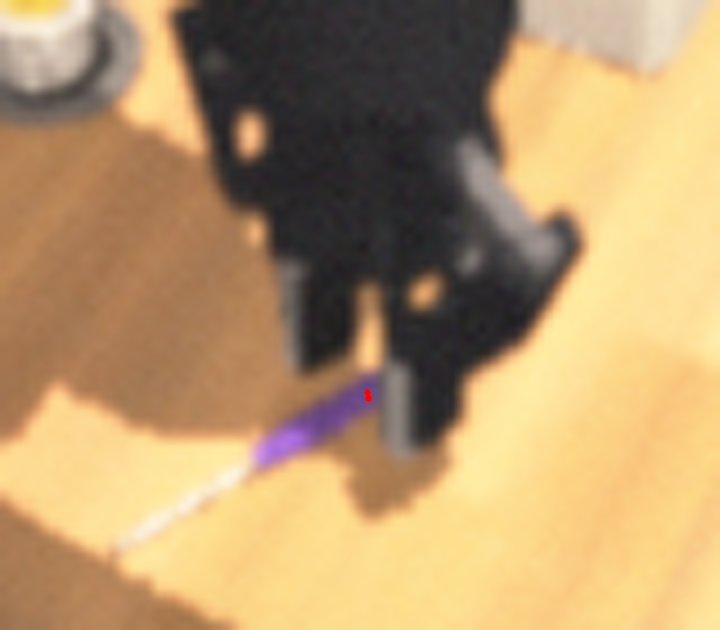

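Request:
{"name": "jog_arm", "arguments": {
  "motion": [
    [0,0,0,0,200],
    [0,0,0,0,230],
    [0,0,0,0,255],
    [0,0,0,0,255],
    [0,0,0,0,255],
    [0,0,0,0,255]
  ],
  "squeeze": 40
}}

```text
t: 10.58
tcp_pos: [0.4192, 0.0335, 0.0033]
tool_rot: [0.842, 0.54, -0.0, -0.005]
force: [0.9, 0.1, -0.8]
finger_gap: 0.095
```

Request:
{"name": "jog_arm", "arguments": {
  "motion": [
    [0,0,1,0,255],
    [0,0,2.5,0,255],
    [0,0,3.5,0,255],
    [0,0,3.5,0,255],
    [0,0,2,0,255],
    [0,0,0,0,255]
  ]
}}

```text
t: 11.08
tcp_pos: [0.4169, 0.0338, 0.1312]
tool_rot: [0.842, 0.54, -0.003, -0.008]
force: [-0.1, -0.2, -0.7]
finger_gap: 0.098
```

```bash
python3 - <<'E'
from h import *
s=save("scene","pics/d3.png",270,390,190,290,6); p=sense()["tcp_pos"]; print(p,sense()["force"],sense()["tool_rot"])
E
```

```text
[0.4164262  0.03382028 0.13006715] [-0.00823313  0.67077048 -0.63550759] [ 0.84168037  0.53990343 -0.0032715  -0.00823001]
```

View pics/d3.png

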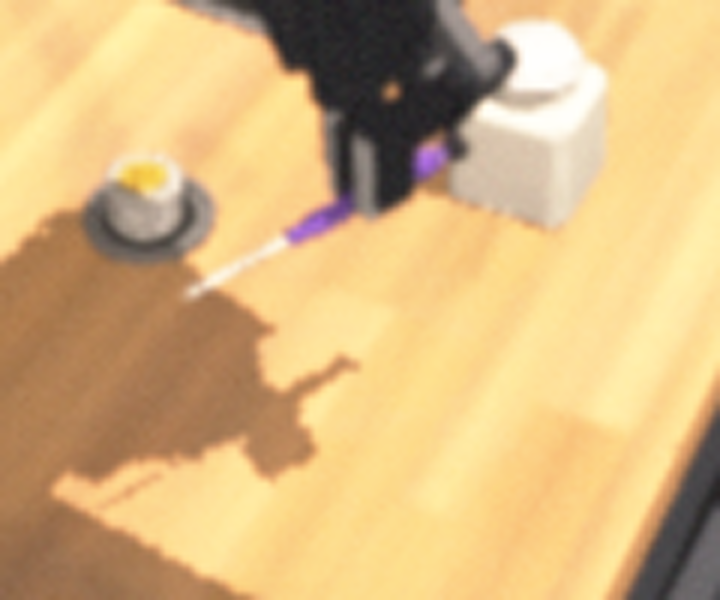

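Request:
{"name": "jog_arm", "arguments": {
  "motion": [
    [0.7,-1.5,0,-7,255],
    [1.5,-2.6,0,-7,255],
    [1.5,-2.6,0,-7,255],
    [1.5,-2.6,0,-7,255],
    [1.5,-2.6,0,-7,255],
    [1.5,-2.6,0,-7,255],
    [1.5,-2.6,0,-7,255],
    [1.5,-2.6,0,-7,255],
    [1.5,-2.5,0,-7,255],
    [0.8,-1.2,0,-6,255]
  ]
}}

```text
t: 11.97
tcp_pos: [0.5431, -0.2044, 0.1152]
tool_rot: [0.999, -0.049, -0.006, -0.021]
force: [0.9, 0.7, -0.3]
finger_gap: 0.092
```

Request:
{"name": "jog_arm", "arguments": {
  "motion": [
    [0,0,0,0,255],
    [0,0,0,0,255]
  ]
}}

```text
t: 12.13
tcp_pos: [0.5432, -0.2075, 0.111]
tool_rot: [0.998, -0.051, -0.007, -0.022]
force: [-0.0, 0.5, -0.3]
finger_gap: 0.093
```

Request:
{"name": "jog_arm", "arguments": {
  "motion": [
    [0.9,-0.15,-1,-1,255],
    [0.9,-0.1,-2,0,255],
    [0,0,-2,0,255],
    [0,0,-1.5,0,255],
    [0,0,0,0,255],
    [0,0,0,0,255]
  ]
}}

```text
t: 12.63
tcp_pos: [0.5533, -0.1999, 0.0381]
tool_rot: [0.998, -0.05, -0.015, -0.026]
force: [0.1, -0.1, 0.6]
finger_gap: 0.094
```

```bash
cat > dv.py <<'E'
from h import *
import sys
def view(n):
    s=snapshot("scene"); p=sense()["tcp_pos"]; print(p.round(4),sense()["force"].round(1),sense()["tool_rot"].round(4)); x0,x1,y0,y1=280,360,160,220;k=9
    im=cv2.resize(s["img"][y0:y1,x0:x1,::-1],None,fx=k,fy=k,interpolation=cv2.INTER_CUBIC).copy()
    q=((proj(s,p)+.5-[x0,y0])*k).astype(int); cv2.circle(im,tuple(int(i) for i in q),2,(0,0,255),-1)
    th=np.radians(-6.8); d=np.array([np.cos(th),np.sin(th)]); c=np.array([.582,-.213]); w=np.array([-d[1],d[0]])
    pp=[((proj(s,[*(c+a*d*.0765+b*w*.02),.007])+.5-[x0,y0])*k).astype(int) for a,b in((1,1),(1,-1),(-1,-1),(-1,1))]
    cv2.polylines(im,[np.array(pp)],True,(0,255,0),1); cv2.imwrite(n,im)
view(sys.argv[1])
E
python3 dv.py pics/d4.png
```

```text
[ 0.5528 -0.1996  0.0382] [-0.7  1.1 -1.3] [ 0.9983 -0.0505 -0.015  -0.0265]
```

View pics/d4.png

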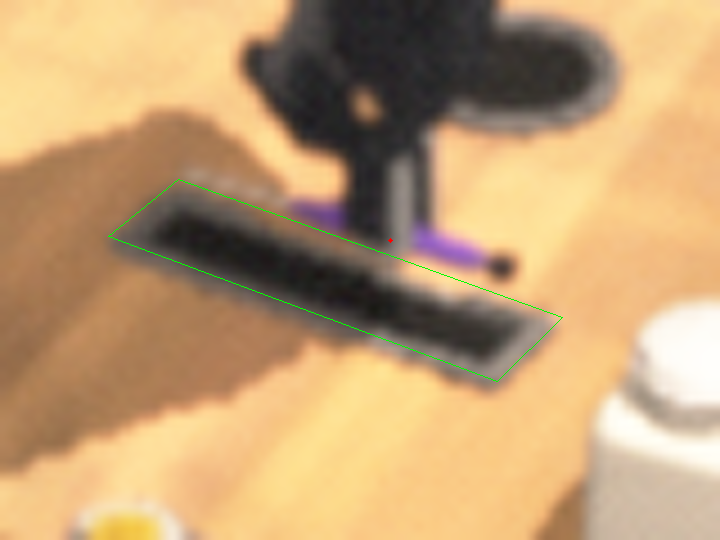

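Request:
{"name": "jog_arm", "arguments": {
  "motion": [
    [0.4,-0.5,-0.4,-1,255],
    [0.4,-0.5,-0.4,0,255],
    [0.1,-0.1,-0.4,0,255],
    [0,0,0,0,255]
  ]
}}

```text
t: 13.02
tcp_pos: [0.5636, -0.211, 0.028]
tool_rot: [0.998, -0.058, -0.013, -0.026]
force: [-0.2, -0.3, -0.7]
finger_gap: 0.094
```

```bash
python3 dv.py pics/d5.png
```

```text
[ 0.5638 -0.2112  0.0284] [ 0.7  0.3 -0.1] [ 0.9979 -0.0584 -0.0127 -0.0255]
```

View pics/d5.png

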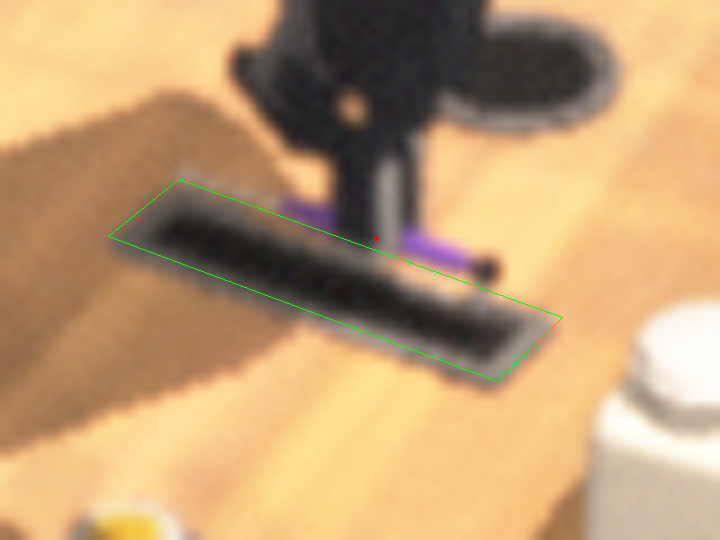

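Request:
{"name": "jog_arm", "arguments": {
  "motion": [
    [-0.1,0,-0.4,0,255],
    [-0.1,0,-0.5,0,255],
    [0,0,-0.5,0,255],
    [0,0,-0.3,0,255],
    [0,0,0,0,255]
  ]
}}

```text
t: 13.48
tcp_pos: [0.5619, -0.2119, 0.0108]
tool_rot: [0.998, -0.059, -0.012, -0.025]
force: [-0.3, 0.0, -0.8]
finger_gap: 0.094
```

```bash
python3 dv.py pics/d6.png
```

```text
[ 0.5619 -0.2118  0.0109] [-1.2  0.5 -0.4] [ 0.9979 -0.0586 -0.0118 -0.0251]
```

View pics/d6.png

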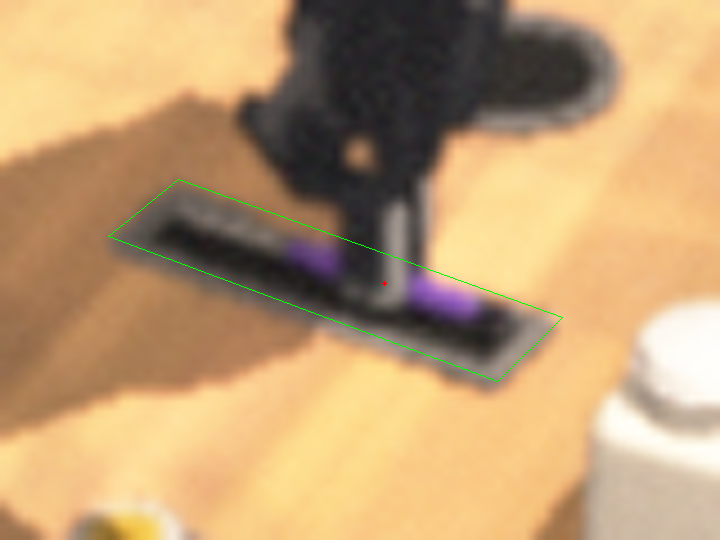

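Request:
{"name": "jog_arm", "arguments": {
  "motion": [
    [0,0.1,-0.15,0,255],
    [0,0,-0.15,0,255],
    [0,0,-0.05,0,255],
    [0,0,0,0,255]
  ]
}}

```text
t: 13.87
tcp_pos: [0.5621, -0.2108, 0.0073]
tool_rot: [0.998, -0.058, -0.012, -0.025]
force: [-0.1, 0.1, 0.5]
finger_gap: 0.097
```

Request:
{"name": "jog_arm", "arguments": {
  "motion": [
    [0,0,0,0,235],
    [0,0,0,0,215],
    [0,0,0,0,195],
    [0,0,0,0,185],
    [0,0,0.5,0,185],
    [0,0,1,0,185],
    [0,0,2.5,0,185],
    [0,0,3,0,150],
    [0,0,3,0,100],
    [0,0,0,0,80]
  ]
}}

```text
t: 14.7
tcp_pos: [0.5609, -0.2099, 0.1126]
tool_rot: [0.998, -0.059, -0.013, -0.026]
force: [0.6, -0.8, -0.2]
finger_gap: 0.678
```

```bash
python3 dv.py pics/d7.png
```

```text
[ 0.5598 -0.2093  0.1106] [-0.8  0.6 -0. ] [ 0.9978 -0.0586 -0.0144 -0.0265]
```

View pics/d7.png

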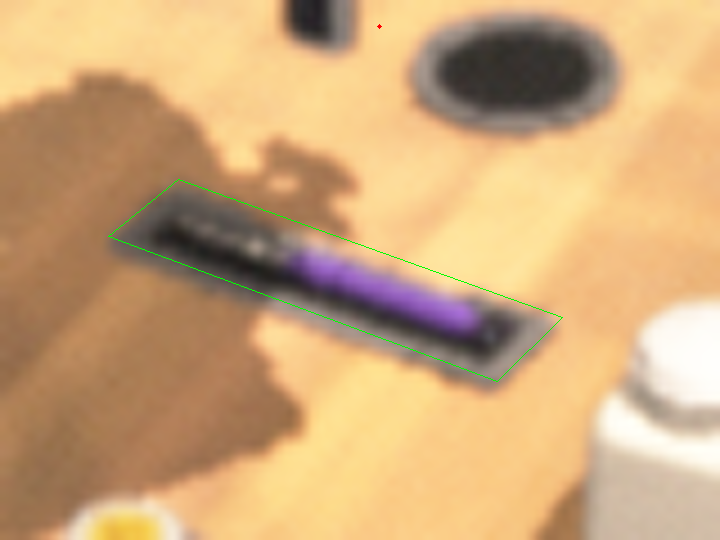

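Request:
{"name": "jog_arm", "arguments": {
  "motion": [
    [-1,0.5,1.5,1.5,30],
    [-2.5,1.1,1,2,0],
    [-2.5,1.1,0,1.5,0],
    [-2.5,1.2,0,0,0],
    [-2.5,1.2,0,0,0],
    [-2,1,0,0,0],
    [-0.8,0.4,0,0,0],
    [0,0,0,0,0]
  ]
}}

```text
t: 15.42
tcp_pos: [0.4135, -0.1398, 0.1363]
tool_rot: [0.999, -0.013, -0.017, -0.027]
force: [0.3, 0.8, -0.1]
finger_gap: 1.002
```

```bash
cat > jv.py <<'E'
from h import *
import sys
s=snapshot("scene"); p=sense()["tcp_pos"]; print(p.round(4),sense()["force"].round(1),sense()["tool_rot"].round(4)); x0,x1,y0,y1=[int(i) for i in sys.argv[2:6]];k=7
im=cv2.resize(s["img"][y0:y1,x0:x1,::-1],None,fx=k,fy=k,interpolation=cv2.INTER_CUBIC).copy()
q=((proj(s,p)+.5-[x0,y0])*k).astype(int); cv2.circle(im,tuple(int(i) for i in q),2,(0,0,255),-1)
cv2.imwrite(sys.argv[1],im)
E
python3 jv.py pics/j1.png 310 410 150 240
```

```text
[ 0.4144 -0.1403  0.1363] [-0.   0.4 -0.8] [ 0.9994 -0.0127 -0.0161 -0.0263]
```

View pics/j1.png

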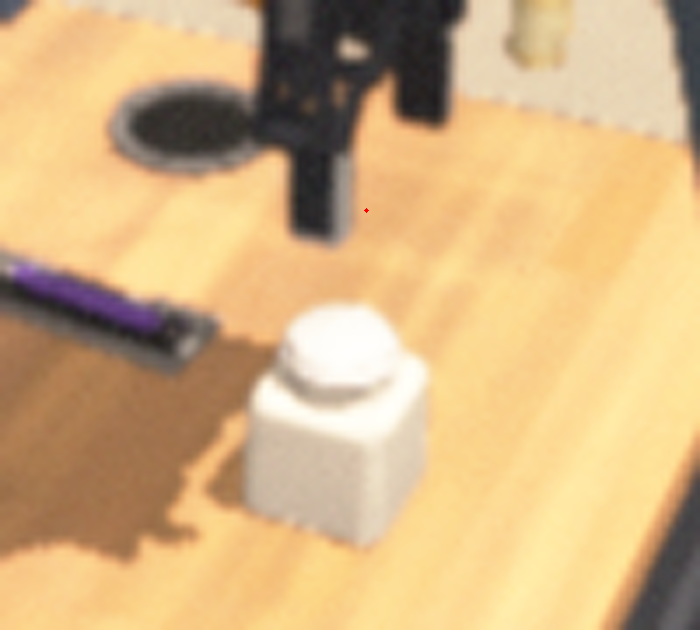

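```bash
python3 - <<'E'
from h import *
s=sense(); q=s["q"]; print(q.round(4), q[1]+q[2]+q[4]-np.pi)
S=snapshot("scene")
a=[onplane(S,310+x/7-.5,150+y/7-.5,0) for x,y in((248,505),(365,547),(424,470))]; print(np.round(a,4))
z=R.from_quat(s["tool_rot"]).as_matrix()[:,2]; print("tool z",z)
E
```

```text
[-0.6012  0.4618  1.951   0.0366  0.7852  0.9683] 0.05637836522389694
[[ 0.4508 -0.1244  0.    ]
 [ 0.4012 -0.1206  0.    ]
 [ 0.3973 -0.1724  0.    ]]
tool z [-0.03152635  0.05302982 -0.99809515]
```

Request:
{"name": "jog_arm", "arguments": {
  "motion": [
    [0.5,-0.3,0,-1,0],
    [0.5,-0.3,0,-0.5,0],
    [0.1,0,-0.7,0,0],
    [0,0,-0.7,0,0],
    [0,0,0,0,0]
  ]
}}

```text
t: 15.93
tcp_pos: [0.4345, -0.1522, 0.1212]
tool_rot: [0.999, -0.027, -0.011, -0.023]
force: [-0.7, 0.2, -0.1]
finger_gap: 1.001
```

```bash
python3 - <<'E'
from h import *
s=sense(); q=s["q"]; print(s["tool_rot"],q[1]+q[2]+q[4]-np.pi,q[3])
save("top","pics/j2.png",270,390,180,270,6)
E
python3 jv.py pics/j3.png 310 410 150 240
```

```text
[ 0.99929548 -0.02733409 -0.01076161 -0.02335756] 0.04379168697677427 0.04010966436414903
[ 0.4342 -0.1521  0.1218] [-0.3  0.1  0.1] [ 0.9993 -0.0273 -0.0108 -0.0234]
```

View pics/j3.png

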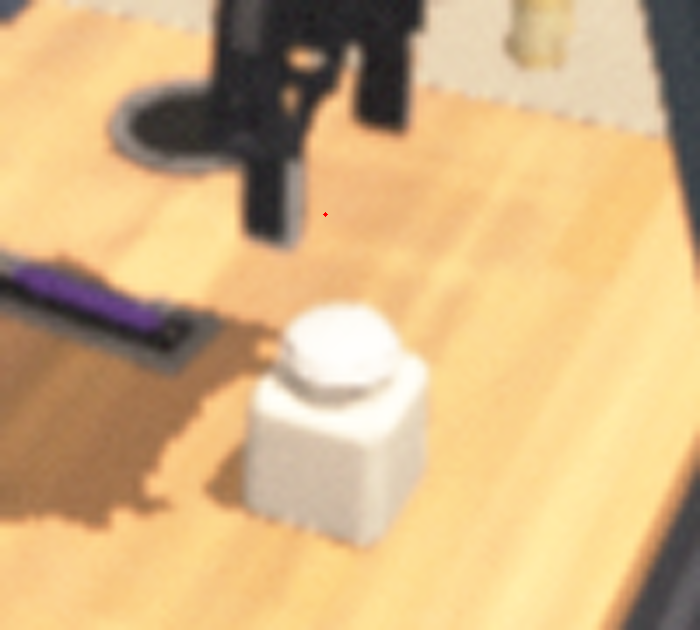

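View pics/j2.png

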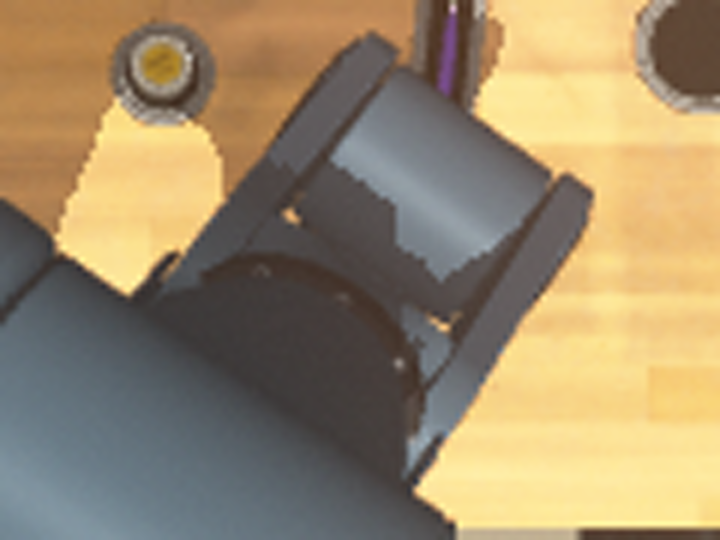

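Request:
{"name": "jog_arm", "arguments": {
  "motion": [
    [-0.4,0.2,0,0,0],
    [-0.3,0.2,0,0,0],
    [0,0,0,0,0],
    [0,0,0,0,0]
  ]
}}

```text
t: 16.37
tcp_pos: [0.4257, -0.1471, 0.1215]
tool_rot: [0.999, -0.027, -0.012, -0.024]
force: [0.6, -0.4, 0.2]
finger_gap: 1.002
```

Good. Descend in steps toward z≈0.02.

Request:
{"name": "jog_arm", "arguments": {
  "motion": [
    [0,0,-1,0,0],
    [0,0,-1,0,0],
    [0,0,-1,0,0],
    [0,0,0,0,0]
  ]
}}

```text
t: 16.7
tcp_pos: [0.4261, -0.1472, 0.0922]
tool_rot: [0.999, -0.027, -0.01, -0.023]
force: [-0.3, 1.1, -0.2]
finger_gap: 1.002
```

```bash
python3 jv.py pics/j4.png 310 410 150 240
```

```text
[ 0.4265 -0.1474  0.0928] [ 0.1 -0.4 -0.5] [ 0.9993 -0.0271 -0.0094 -0.0225]
```

View pics/j4.png

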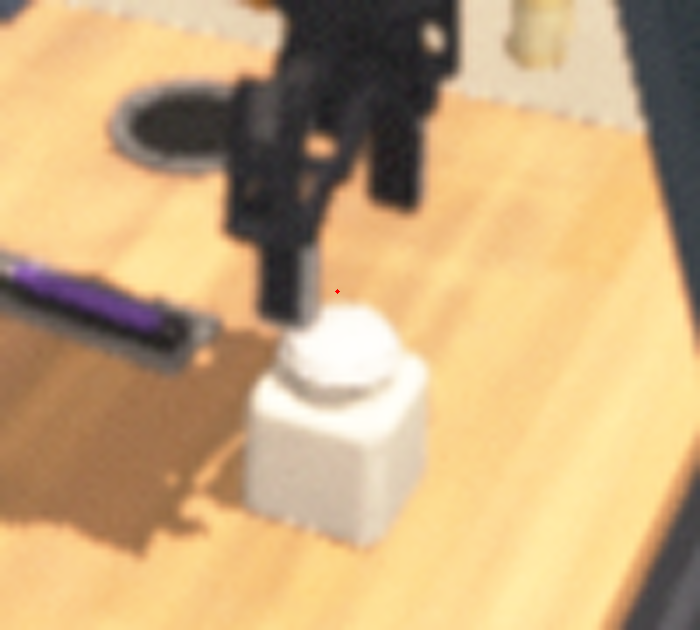

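Request:
{"name": "jog_arm", "arguments": {
  "motion": [
    [0,0,-1,0,0],
    [0,0,-1,0,0],
    [0,0,-1,0,0],
    [0,0,-0.5,0,0],
    [0,0,0,0,0]
  ]
}}

```text
t: 17.17
tcp_pos: [0.4286, -0.1487, 0.0597]
tool_rot: [0.999, -0.027, -0.007, -0.021]
force: [-0.4, 0.5, -0.9]
finger_gap: 0.998
```

```bash
python3 jv.py pics/j5.png 310 410 150 240
```

```text
[ 0.4287 -0.1488  0.0601] [ 0.3 -0.5 -0.2] [ 0.9994 -0.0269 -0.0063 -0.0206]
```

View pics/j5.png

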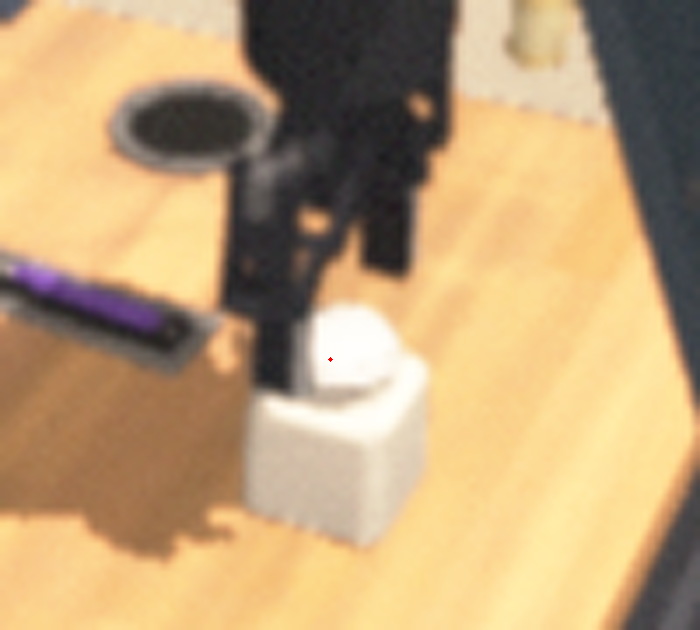

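```bash
python3 - <<'E'
from h import *
S=snapshot("scene"); f=lambda *p:((proj(S,p)+.5-[310,150])*7).round(0)
print("face ctr",f(.4265,-.1195,.03),f(.4227,-.115,.03),"lid",f(.4265,-.148,.078),f(.424,-.145,.078),f(.4227,-.144,.078))
for y in(-.106,-.0915): print(f(.4177,y,.073),f(.4397,y,.073))
E
```

```text
face ctr [304. 469.] [308. 479.] lid [337. 324.] [340. 330.] [343. 332.]
[315. 404.] [258. 389.]
[299. 427.] [242. 411.]
```

Request:
{"name": "jog_arm", "arguments": {
  "motion": [
    [-0.15,0.15,-0.5,0,0],
    [-0.15,0.1,-0.7,0,0],
    [-0.1,0,-0.7,0,0],
    [-0.1,0,-0.7,0,0],
    [0,0,-0.7,0,0],
    [0,0,0,0,0]
  ]
}}

```text
t: 17.77
tcp_pos: [0.4245, -0.1468, 0.0261]
tool_rot: [0.999, -0.027, -0.004, -0.019]
force: [0.3, 0.6, -0.2]
finger_gap: 1.001
```

```bash
python3 jv.py pics/j6.png 310 410 150 240
```

```text
[ 0.4245 -0.1468  0.0264] [-0.5  0.3  0.2] [ 0.9994 -0.0267 -0.0042 -0.0192]
```

View pics/j6.png

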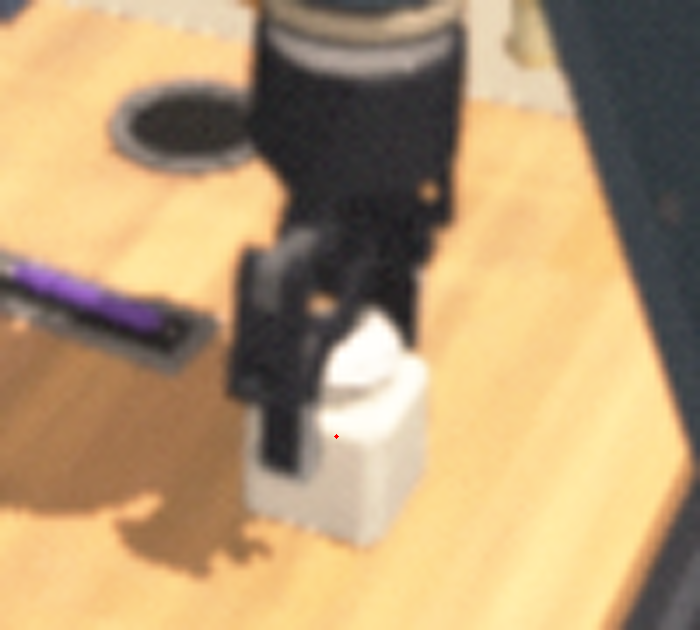

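Request:
{"name": "jog_arm", "arguments": {
  "motion": [
    [0,0,-0.4,0,0],
    [0,0,-0.4,0,0],
    [0,0,0,0,0],
    [0,0,0,0,50],
    [0,0,0,0,80],
    [0,0,0,0,110],
    [0,0,0,0,130],
    [0,0,0,0,130],
    [0,0,0,0,130],
    [0,0,0,0,130]
  ],
  "squeeze": 50
}}

```text
t: 18.65
tcp_pos: [0.4249, -0.1469, 0.0185]
tool_rot: [0.999, -0.026, -0.004, -0.019]
force: [-0.0, -0.3, -1.6]
finger_gap: 0.677
```

```bash
python3 jv.py pics/j7.png 310 410 150 240
```

```text
[ 0.4249 -0.1469  0.0185] [-1.5  0.2 -2.4] [ 0.9995 -0.0263 -0.0037 -0.0188]
```

View pics/j7.png

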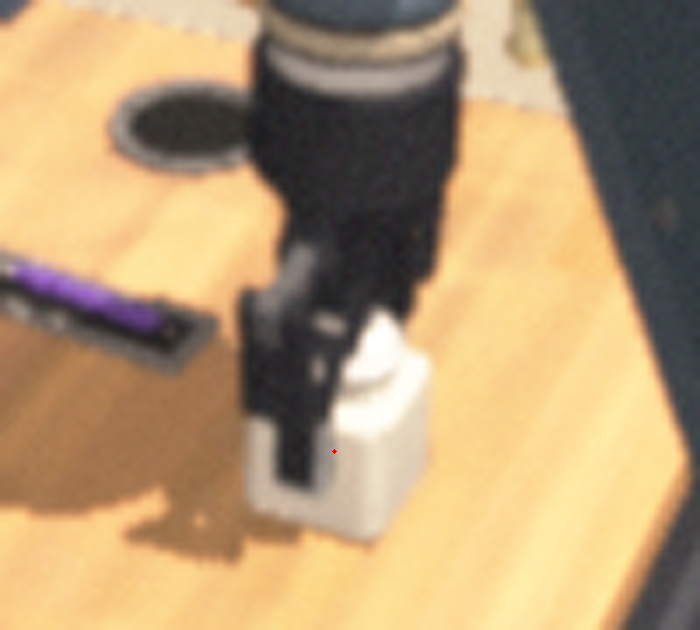

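Request:
{"name": "jog_arm", "arguments": {
  "motion": [
    [0,0,0.7,0,130],
    [0,0,1.5,0,130],
    [0,0,2,0,130],
    [0,0,2,0,130],
    [0,0,1,0,130],
    [0,0,0,0,130]
  ],
  "squeeze": 60
}}

```text
t: 19.2
tcp_pos: [0.4231, -0.1459, 0.0935]
tool_rot: [0.999, -0.027, -0.006, -0.02]
force: [0.3, 0.2, -2.1]
finger_gap: 0.674
```

```bash
python3 jv.py pics/j8.png 310 410 130 220
```

```text
[ 0.4229 -0.1458  0.0929] [-0.1  0.9 -1.4] [ 0.9994 -0.0265 -0.0062 -0.0203]
```

View pics/j8.png

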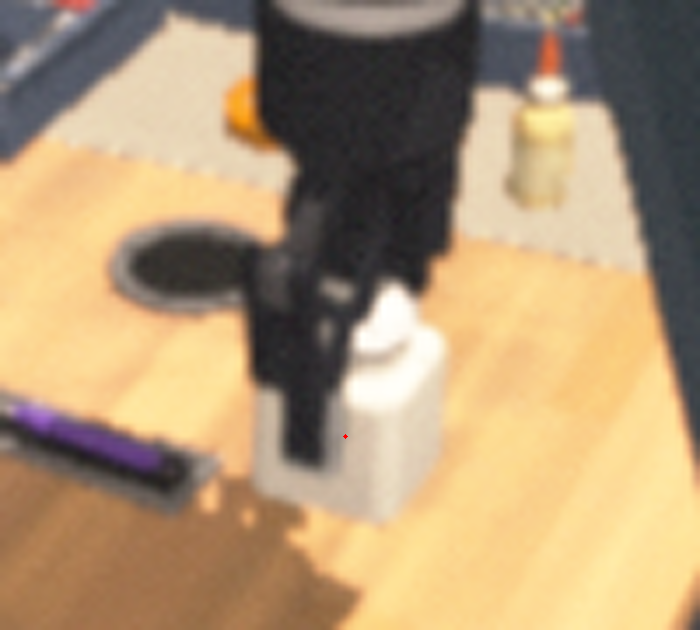

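Request:
{"name": "jog_arm", "arguments": {
  "motion": [
    [0.7,1.8,0.5,1,130],
    [1.4,3.5,0.5,1,130],
    [1.4,3.5,0.3,1,130],
    [1.4,3.5,0,1,130],
    [1.4,3.5,0,1,130],
    [1.4,3.5,0,0,130],
    [1.4,3.5,0,0,130],
    [1.4,3.5,0,0,130],
    [1.2,3,0,0,130],
    [0.8,1.8,0,0,130]
  ]
}}

```text
t: 20.08
tcp_pos: [0.547, 0.1751, 0.0991]
tool_rot: [1.0, 0.013, -0.012, -0.02]
force: [0.5, -0.7, -2.1]
finger_gap: 0.67
```

Request:
{"name": "jog_arm", "arguments": {
  "motion": [
    [0.3,0.6,0,0,130],
    [0,0,0,0,130]
  ]
}}

```text
t: 20.25
tcp_pos: [0.5502, 0.1858, 0.0968]
tool_rot: [1.0, 0.016, -0.013, -0.02]
force: [-0.3, -0.2, -2.1]
finger_gap: 0.667
```

Request:
{"name": "jog_arm", "arguments": {
  "motion": [
    [0.5,0.9,0,0,130],
    [0.6,1.2,0,0,130],
    [0.4,0.8,-0.5,0,130],
    [0.1,0.2,-0.5,0,130],
    [0,0,0,0,130]
  ]
}}

```text
t: 20.67
tcp_pos: [0.565, 0.2152, 0.0836]
tool_rot: [1.0, 0.014, -0.016, -0.019]
force: [-0.5, 0.4, -1.8]
finger_gap: 0.67
```

```bash
python3 jv.py pics/j9.png 190 290 230 320; python3 - <<'E'
from h import *
save("top","pics/j10.png",170,270,160,235,7)
E
```

```text
[0.5651 0.215  0.0839] [ 0.1  0.3 -1.5] [ 0.9996  0.0135 -0.0158 -0.019 ]
```

View pics/j9.png

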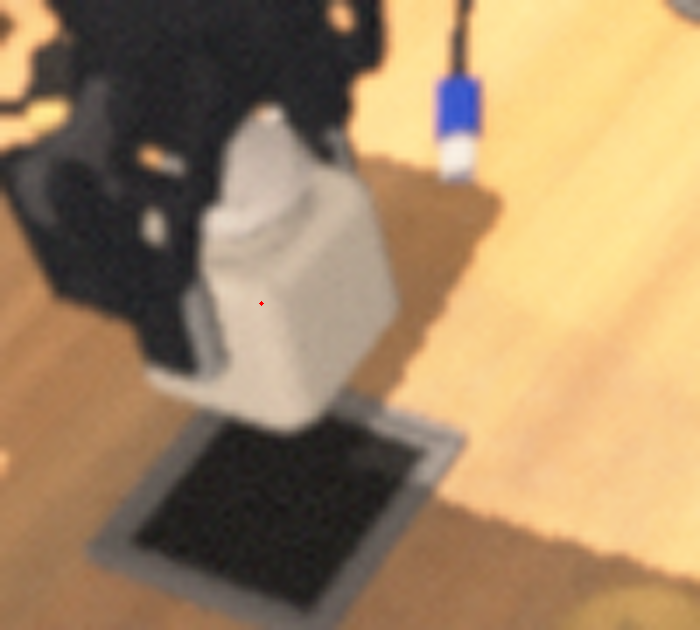

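View pics/j10.png

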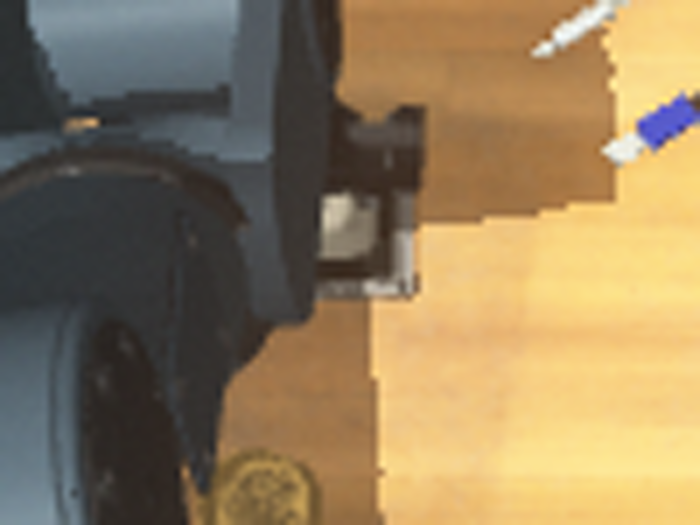

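Request:
{"name": "jog_arm", "arguments": {
  "motion": [
    [0.1,0.3,-0.8,0,130],
    [0.1,0.3,-1,0,130],
    [0.1,0.1,-1,0,130],
    [0,0,-0.8,0,130],
    [0,0,0,0,130]
  ]
}}

```text
t: 21.18
tcp_pos: [0.5679, 0.2207, 0.045]
tool_rot: [1.0, 0.012, -0.016, -0.019]
force: [-0.4, 0.4, -1.9]
finger_gap: 0.674
```

Request:
{"name": "jog_arm", "arguments": {
  "motion": [
    [0,0.1,-0.6,0,130],
    [0.1,0.1,-0.5,0,130],
    [0,0,-0.4,0,130],
    [0,0,-0.1,0,130],
    [0,0,0,0,130]
  ]
}}

```text
t: 21.6
tcp_pos: [0.5683, 0.2226, 0.0258]
tool_rot: [1.0, 0.012, -0.017, -0.019]
force: [-0.3, 0.0, -1.2]
finger_gap: 0.669
```

```bash
python3 jv.py pics/j11.png 190 290 230 320
```

```text
[0.5682 0.2226 0.0259] [ 0.7 -0.4 -1.8] [ 0.9996  0.0121 -0.0171 -0.0186]
```

View pics/j11.png

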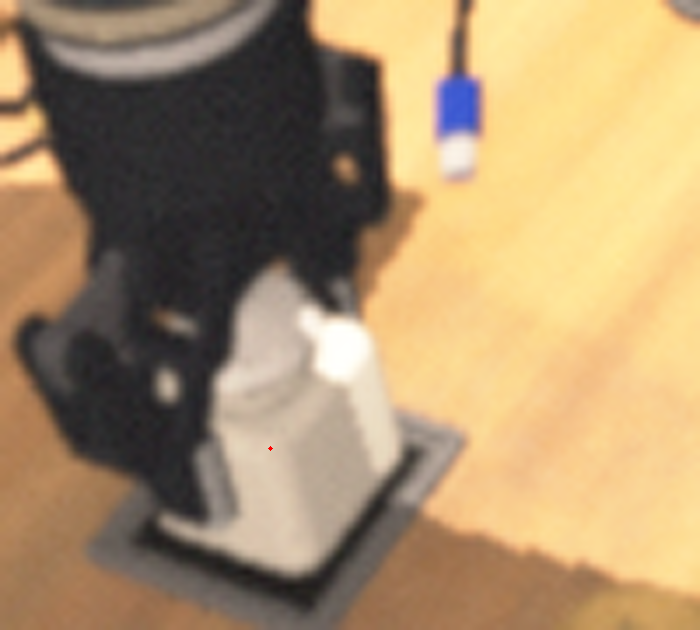

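Request:
{"name": "jog_arm", "arguments": {
  "motion": [
    [0,0,-0.1,0,130],
    [0,0,-0.1,0,130],
    [0,0,-0.1,0,130],
    [0,0,0,0,130]
  ]
}}

```text
t: 21.98
tcp_pos: [0.569, 0.2227, 0.0238]
tool_rot: [1.0, 0.012, -0.016, -0.019]
force: [0.5, 0.4, -1.1]
finger_gap: 0.673
```

Request:
{"name": "jog_arm", "arguments": {
  "motion": [
    [0,0,-0.15,0,130],
    [0,0,-0.1,0,130],
    [0,0,0,0,130]
  ]
}}

```text
t: 22.23
tcp_pos: [0.5694, 0.2228, 0.0217]
tool_rot: [1.0, 0.012, -0.015, -0.019]
force: [0.5, 0.1, -1.1]
finger_gap: 0.668
```

Request:
{"name": "jog_arm", "arguments": {
  "motion": [
    [0,0,0,0,85],
    [0,0,0,0,75],
    [0,0,0,0,65],
    [0,0,0,0,50],
    [0,0,0,0,30],
    [0,0,0,0,10],
    [0,0,0,0,0],
    [0,0,0,0,0]
  ]
}}

```text
t: 22.9
tcp_pos: [0.5709, 0.223, 0.023]
tool_rot: [1.0, 0.012, -0.014, -0.019]
force: [-0.5, 0.5, 0.5]
finger_gap: 1.002
```

```bash
python3 jv.py pics/j12.png 190 290 230 320
```

```text
[0.5708 0.223  0.023 ] [ 0.4  0.  -0.3] [ 0.9996  0.0121 -0.0138 -0.0191]
```

View pics/j12.png

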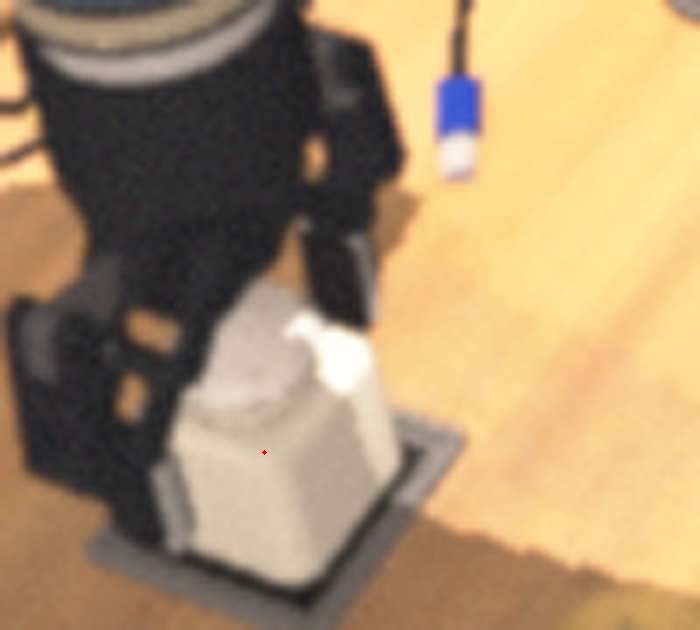

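Request:
{"name": "jog_arm", "arguments": {
  "motion": [
    [0,0,0.5,0,0],
    [0,0,1.5,0,0],
    [0,0,2.5,0,0],
    [0,0,3,0,0],
    [0,0,3,0,0],
    [0,0,1,0,0],
    [0,0,0,0,0]
  ]
}}

```text
t: 23.53
tcp_pos: [0.5681, 0.2225, 0.1419]
tool_rot: [1.0, 0.012, -0.017, -0.019]
force: [0.6, 0.6, -0.2]
finger_gap: 0.996
```

```bash
python3 jv.py pics/j13.png 190 310 230 350
```

```text
[0.568  0.2224 0.1411] [-0.3  0.2  0.3] [ 0.9996  0.0119 -0.0168 -0.0186]
```

View pics/j13.png

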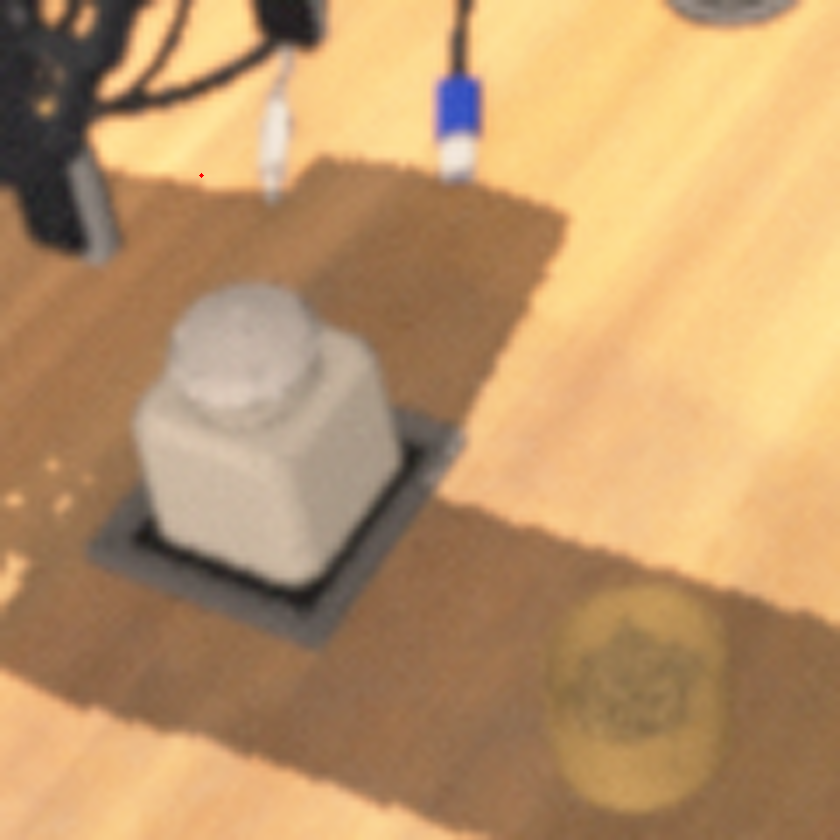

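Request:
{"name": "jog_arm", "arguments": {
  "motion": [
    [-1.2,0.2,0,0,20],
    [-2.2,0.3,0,0,20],
    [-2.2,0.4,0,0,20],
    [-2.2,0.4,0,0,20],
    [-2.2,0.4,0,0,20],
    [-2,0.3,0,0,20],
    [-1,0,0,0,20],
    [0,0,0,0,20]
  ]
}}

```text
t: 24.25
tcp_pos: [0.4262, 0.2398, 0.1301]
tool_rot: [0.999, 0.01, -0.026, -0.016]
force: [0.3, 0.1, 0.2]
finger_gap: 0.927
```

Request:
{"name": "jog_arm", "arguments": {
  "motion": [
    [0,0.2,-1.2,0,20],
    [0,0.2,-1.5,0,20],
    [0,0,-1.5,0,20],
    [0,0,-1.5,0,20],
    [0,0,-1,0,20],
    [0,0,0,0,20]
  ]
}}

```text
t: 24.75
tcp_pos: [0.427, 0.2434, 0.0552]
tool_rot: [0.999, 0.01, -0.027, -0.015]
force: [-0.5, -0.1, 0.6]
finger_gap: 0.923
```

```bash
python3 jv.py pics/c1.png 230 330 270 350; python3 - <<'E'
from h import *
s=snapshot("top"); x0,x1,y0,y1=180,250,200,260
im=cv2.resize(s["img"][y0:y1,x0:x1,::-1],None,fx=10,fy=10,interpolation=cv2.INTER_CUBIC).copy(); rings(s,im,(.4255,.2445),.026,0,.034,np.array([x0,y0]),10,(0,0,255)); cv2.imwrite("pics/c2.png",im)
E
```

```text
[0.4273 0.2434 0.0558] [ 0.1  0.8 -1.4] [ 0.9995  0.0103 -0.0271 -0.0155]
```

View pics/c1.png

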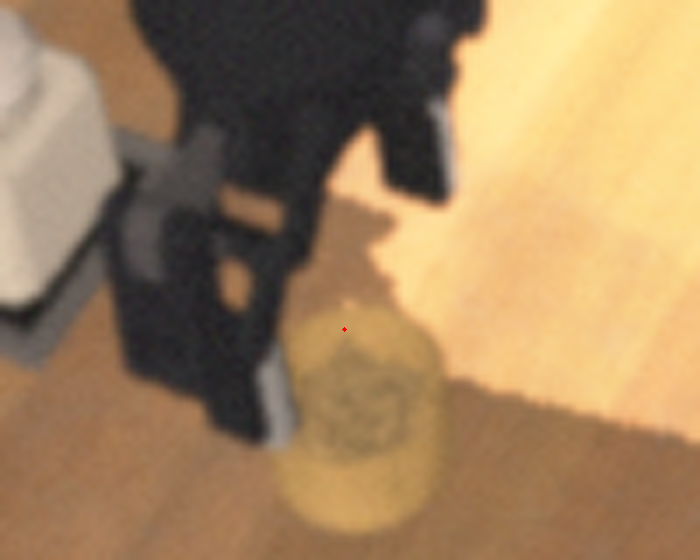

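View pics/c2.png

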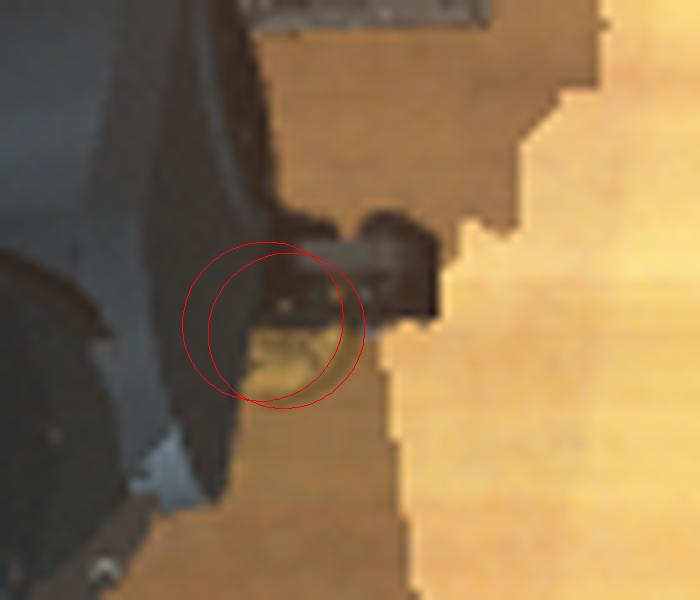

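Request:
{"name": "jog_arm", "arguments": {
  "motion": [
    [-0.1,0,-0.8,0,20],
    [0,0.1,-1,0,20],
    [0,0,-1,0,20],
    [0,0,-0.8,0,20],
    [0,0,-0.4,0,20],
    [0,0,0,0,20]
  ]
}}

```text
t: 25.35
tcp_pos: [0.4291, 0.2451, 0.014]
tool_rot: [1.0, 0.01, -0.024, -0.016]
force: [-0.4, 0.7, -1.1]
finger_gap: 0.922
```

```bash
python3 jv.py pics/c3.png 230 330 270 350
```

```text
[0.4291 0.2451 0.0142] [-0.1  0.6  0.3] [ 0.9995  0.0102 -0.0239 -0.0163]
```

View pics/c3.png

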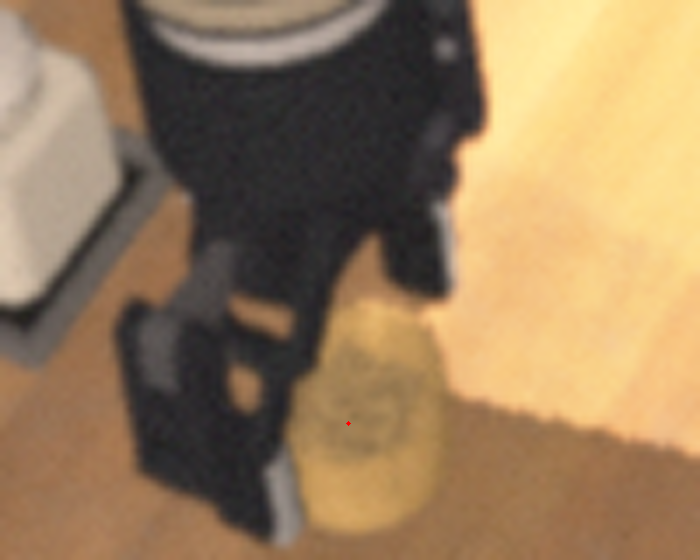

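Request:
{"name": "jog_arm", "arguments": {
  "motion": [
    [-0.2,0,-0.3,0,20],
    [-0.15,0,-0.3,0,20],
    [0,0,0,0,20],
    [0,0,0,0,60],
    [0,0,0,0,90],
    [0,0,0,0,120],
    [0,0,0,0,140],
    [0,0,0,0,140],
    [0,0,0,0,140],
    [0,0,0,0,140]
  ],
  "squeeze": 40
}}

```text
t: 26.23
tcp_pos: [0.426, 0.2454, 0.0093]
tool_rot: [1.0, 0.01, -0.022, -0.017]
force: [0.7, -0.1, -2.2]
finger_gap: 0.59
```

```bash
python3 jv.py pics/c4.png 230 330 270 350
```

```text
[0.426  0.2454 0.0093] [ 0.1 -1.  -0.8] [ 0.9996  0.0104 -0.0225 -0.0167]
```

View pics/c4.png

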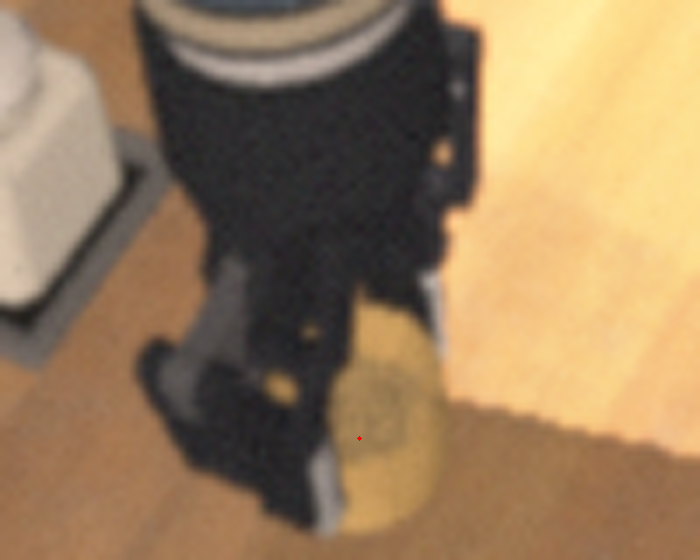

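Request:
{"name": "jog_arm", "arguments": {
  "motion": [
    [0,0,0.7,0,140],
    [0,0,1.5,0,140],
    [0,0,2.5,0,140],
    [0,0,3,0,140],
    [0,0,2.5,0,140],
    [0,0,1,0,140],
    [0,0,0,0,140]
  ]
}}

```text
t: 26.87
tcp_pos: [0.4234, 0.2445, 0.1264]
tool_rot: [1.0, 0.01, -0.025, -0.016]
force: [-0.9, -0.2, -0.9]
finger_gap: 0.59
```

```bash
python3 jv.py pics/c5.png 230 340 240 350
```

```text
[0.4232 0.2444 0.1256] [-0.3  0.8 -1. ] [ 0.9995  0.0101 -0.0255 -0.0157]
```

View pics/c5.png

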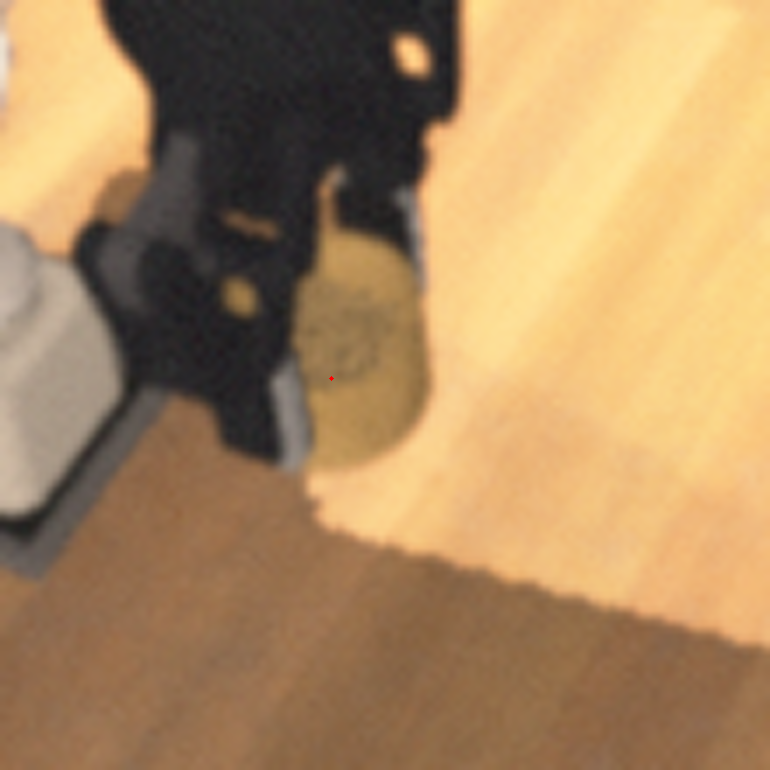

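Request:
{"name": "jog_arm", "arguments": {
  "motion": [
    [0.2,-1.8,0.3,0,140],
    [0.4,-3.4,0.2,0,140],
    [0.6,-3.4,0.2,0,140],
    [0.9,-3.4,0,0,140],
    [0.9,-3.4,0,0,140],
    [0.9,-3.4,0,0,140],
    [0.9,-3.4,0,0,140],
    [0.9,-3.4,0,0,140],
    [0.9,-3.4,0,0,140],
    [0.9,-3.4,0,0,140]
  ]
}}

```text
t: 27.75
tcp_pos: [0.4897, -0.0862, 0.1246]
tool_rot: [0.999, 0.017, -0.035, -0.019]
force: [1.5, -0.3, -1.9]
finger_gap: 0.592
```

Request:
{"name": "jog_arm", "arguments": {
  "motion": [
    [0.9,-3.4,0,0,140],
    [0.9,-3.4,0,0,140],
    [0.9,-3.4,0,0,140],
    [0.9,-3.4,0,0,140],
    [0.9,-3.4,0,0,140],
    [0.8,-3,0,0,140],
    [0.5,-2,0,0,140],
    [0.3,-1,0,0,140],
    [0,0,0,0,140]
  ]
}}

```text
t: 28.5
tcp_pos: [0.5461, -0.3347, 0.1099]
tool_rot: [0.999, 0.011, -0.042, -0.023]
force: [-0.4, 0.1, -0.9]
finger_gap: 0.588
```

Request:
{"name": "jog_arm", "arguments": {
  "motion": [
    [0.7,-0.4,2.5,0,140],
    [0.8,-0.5,2.5,0,140],
    [0.8,-0.5,1.5,0,140],
    [0.4,-0.3,0,0,140],
    [0,0,0,0,140]
  ]
}}

```text
t: 28.92
tcp_pos: [0.5673, -0.3456, 0.1667]
tool_rot: [0.998, 0.01, -0.05, -0.032]
force: [-0.6, -0.2, -2.2]
finger_gap: 0.59
```

Request:
{"name": "jog_arm", "arguments": {
  "motion": [
    [0,0,-3,0,140],
    [0,0,-3.5,0,140],
    [0,0,-3.5,0,140],
    [0,0,0,0,140],
    [0,0,0,0,140]
  ]
}}

```text
t: 29.33
tcp_pos: [0.5637, -0.3389, 0.0593]
tool_rot: [0.998, 0.012, -0.054, -0.035]
force: [1.1, 0.0, -0.8]
finger_gap: 0.589
```

Request:
{"name": "jog_arm", "arguments": {
  "motion": [
    [0.4,-0.4,0,0,140],
    [0.5,-0.5,0,0,140],
    [0.4,-0.5,-0.3,0,140],
    [0,0,-0.3,0,140],
    [0,0,0,0,140]
  ]
}}

```text
t: 29.75
tcp_pos: [0.5794, -0.3545, 0.0574]
tool_rot: [0.998, 0.013, -0.052, -0.033]
force: [-0.6, -0.1, -2.1]
finger_gap: 0.592
```

```bash
python3 jv.py pics/c6.png 300 400 110 190; python3 - <<'E'
from h import *
q=sense()["q"]; print(q.round(3))
s=snapshot("top"); x0,x1,y0,y1=350,450,150,230
im=cv2.resize(s["img"][y0:y1,x0:x1,::-1],None,fx=7,fy=7,interpolation=cv2.INTER_CUBIC); cv2.imwrite("pics/c7.png",im)
E
```

```text
[ 0.5798 -0.355   0.0579] [ 0.5  0.4 -0.5] [ 0.9981  0.0126 -0.0514 -0.0326]
[-0.705  0.85   1.3   -0.021  1.112  0.851]
```

View pics/c6.png

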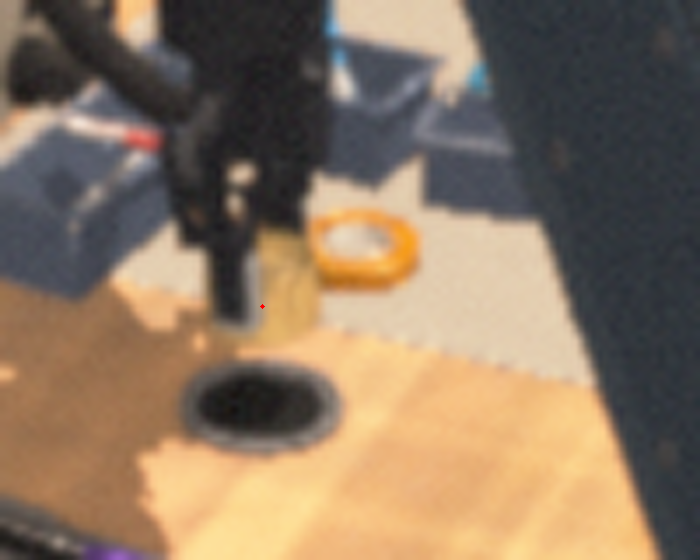

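View pics/c7.png

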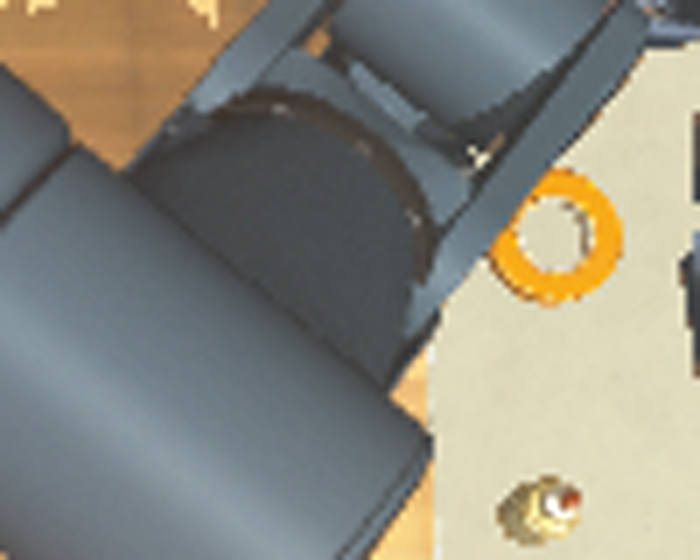

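Request:
{"name": "jog_arm", "arguments": {
  "motion": [
    [0,0,-0.5,0,140],
    [0,0,-0.7,0,140],
    [0,0,-0.7,0,140],
    [0,0,-0.6,0,140],
    [0,0,-0.3,0,140],
    [0,0,0,0,140]
  ]
}}

```text
t: 30.35
tcp_pos: [0.5789, -0.3543, 0.0279]
tool_rot: [0.998, 0.013, -0.052, -0.033]
force: [0.1, 0.7, -1.1]
finger_gap: 0.592
```

```bash
python3 jv.py pics/c8.png 300 380 120 190
```

```text
[ 0.5789 -0.3542  0.028 ] [-0.5  0.6 -1. ] [ 0.998   0.0125 -0.0516 -0.0329]
```

View pics/c8.png

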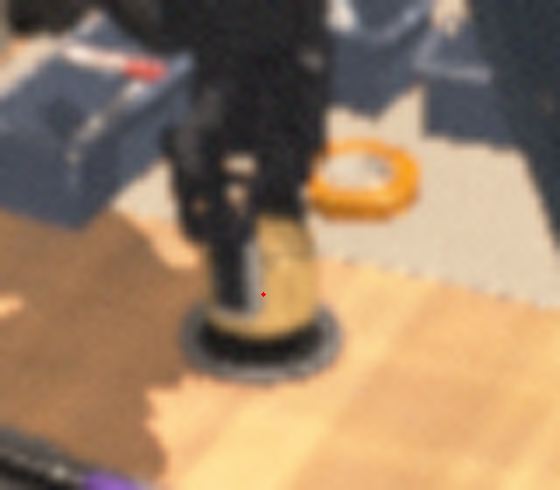

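Request:
{"name": "jog_arm", "arguments": {
  "motion": [
    [0.1,-0.1,-0.4,0,140],
    [0.1,-0.1,-0.4,0,140],
    [0,0,-0.3,0,140],
    [0,0,0,0,140]
  ]
}}

```text
t: 30.73
tcp_pos: [0.5813, -0.3566, 0.0159]
tool_rot: [0.998, 0.013, -0.051, -0.033]
force: [-0.7, -0.8, 0.0]
finger_gap: 0.587
```

Request:
{"name": "jog_arm", "arguments": {
  "motion": [
    [0,0,-0.1,0,140],
    [0,0,-0.1,0,140],
    [0,0,-0.1,0,140],
    [0,0,0,0,140]
  ]
}}

```text
t: 31.07
tcp_pos: [0.5816, -0.3569, 0.0134]
tool_rot: [0.998, 0.013, -0.051, -0.032]
force: [-1.3, 0.3, -0.8]
finger_gap: 0.591
```

```bash
python3 jv.py pics/c9.png 300 380 120 190
```

```text
[ 0.5817 -0.3569  0.0134] [ 0.5 -0.6 -1.8] [ 0.9981  0.0126 -0.0512 -0.0324]
```

View pics/c9.png

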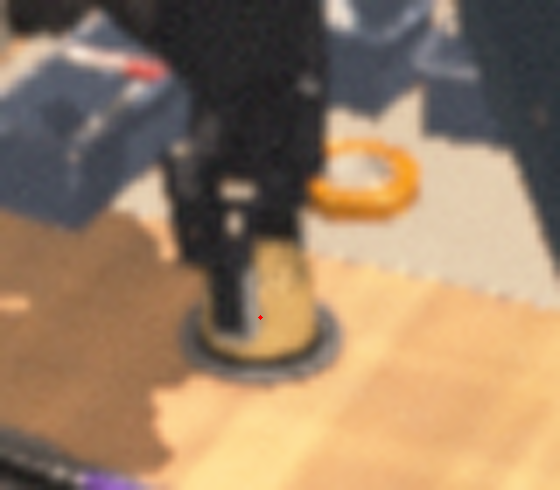

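Request:
{"name": "jog_arm", "arguments": {
  "motion": [
    [0,0,-0.1,0,140],
    [0,0,-0.1,0,140],
    [0,0,0,0,140]
  ]
}}

```text
t: 31.37
tcp_pos: [0.5817, -0.357, 0.0135]
tool_rot: [0.998, 0.013, -0.051, -0.032]
force: [0.4, -0.1, -1.0]
finger_gap: 0.591
```

Request:
{"name": "jog_arm", "arguments": {
  "motion": [
    [0,0,0,0,104],
    [0,0,0,0,96],
    [0,0,0,0,88],
    [0,0,0,0,80],
    [0,0,0,0,70],
    [0,0,0,0,60],
    [0,0,0,0,60]
  ]
}}

```text
t: 31.95
tcp_pos: [0.5823, -0.3575, 0.0131]
tool_rot: [0.998, 0.013, -0.05, -0.032]
force: [0.0, -0.1, -1.1]
finger_gap: 0.765
```

```bash
python3 jv.py pics/c10.png 300 380 120 190
```

```text
[ 0.5823 -0.3575  0.0131] [ 0.3 -0.1 -0.2] [ 0.9981  0.0126 -0.0504 -0.0316]
```

View pics/c10.png

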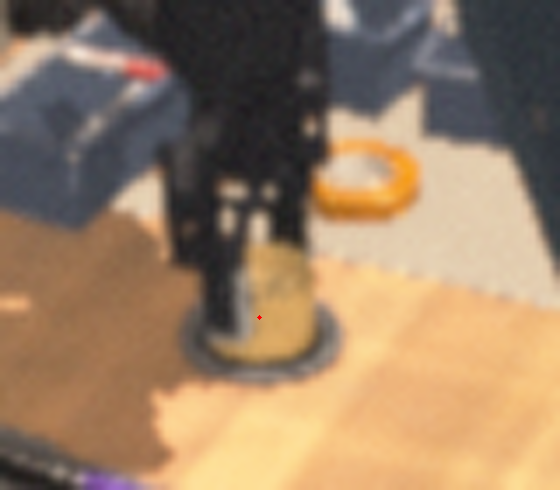

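Settled. Rise clear and back off toward the robot for a final look.

Request:
{"name": "jog_arm", "arguments": {
  "motion": [
    [0,0,0.5,0,60],
    [0,0,1,0,60],
    [0,0,2,0,60],
    [0,0,3,0,60],
    [0,0,3,0,60],
    [0,0,3,0,60],
    [0,0,3,0,60],
    [0,0,3,0,60],
    [0,0,1,0,60],
    [0,0,0,0,60]
  ]
}}

```text
t: 32.83
tcp_pos: [0.5796, -0.3552, 0.2217]
tool_rot: [0.998, 0.013, -0.051, -0.032]
force: [0.9, -0.9, -0.5]
finger_gap: 0.766
```

Request:
{"name": "jog_arm", "arguments": {
  "motion": [
    [-1.5,-1,0,0,60],
    [-2.5,-2.5,0,0,60],
    [-3,-3,0,0,60],
    [-3,-3,0,0,60],
    [-3,-3,0,0,60],
    [-3,-3,0,0,60],
    [-3,-3,0,0,60],
    [-2,-2,0,0,60],
    [-1,-1,0,0,60],
    [0,0,0,0,60]
  ]
}}

```text
t: 33.67
tcp_pos: [0.3427, -0.5652, 0.2061]
tool_rot: [0.997, 0.015, -0.058, -0.043]
force: [0.2, -0.7, 0.4]
finger_gap: 0.767
```

```bash
python3 - <<'E'
from h import *
def dr(s,b,k,n):
    x0,x1,y0,y1=b; o=np.array([x0,y0]); im=cv2.resize(s["img"][y0:y1,x0:x1,::-1],None,fx=k,fy=k,interpolation=cv2.INTER_CUBIC).copy()
    rings(s,im,(.5645,-.0505),.017,.003,.022,o,k,(0,0,255)); rings(s,im,(.581,-.3565),.026,.003,.034,o,k,(0,0,255)); cv2.imwrite(n,im)
S=snapshot("scene");T=snapshot("top")
dr(S,(280,390,120,220),7,"pics/f1.png"); dr(S,(190,310,200,310),6,"pics/f2.png"); dr(T,(195,325,150,240),6,"pics/f3.png"); dr(T,(310,450,150,240),5,"pics/f4.png")
print(sense()["tcp_pos"])
E
```

```text
[ 0.34531813 -0.56263103  0.20619518]
```

View pics/f1.png

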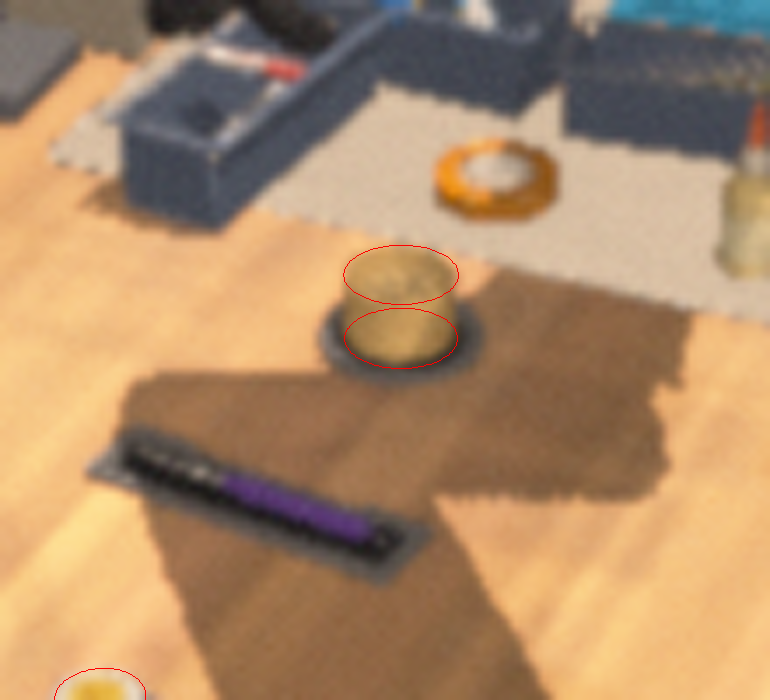

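View pics/f2.png

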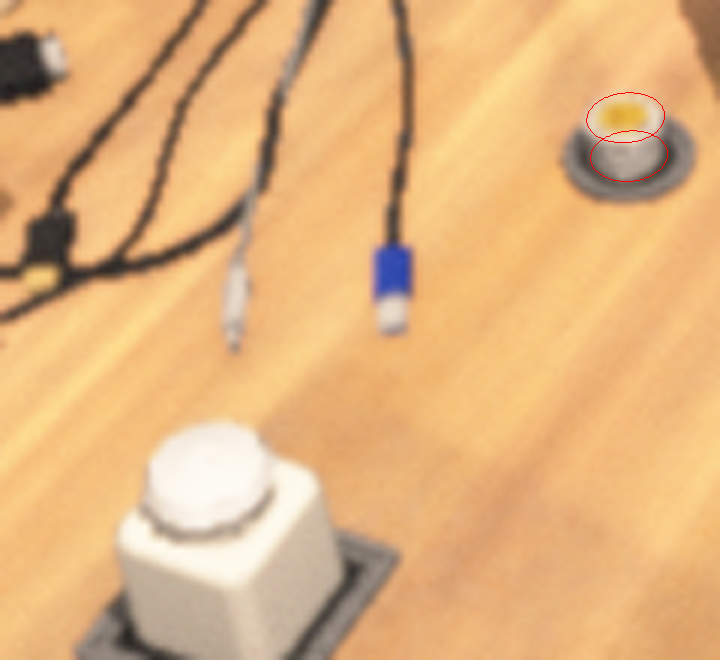

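View pics/f3.png

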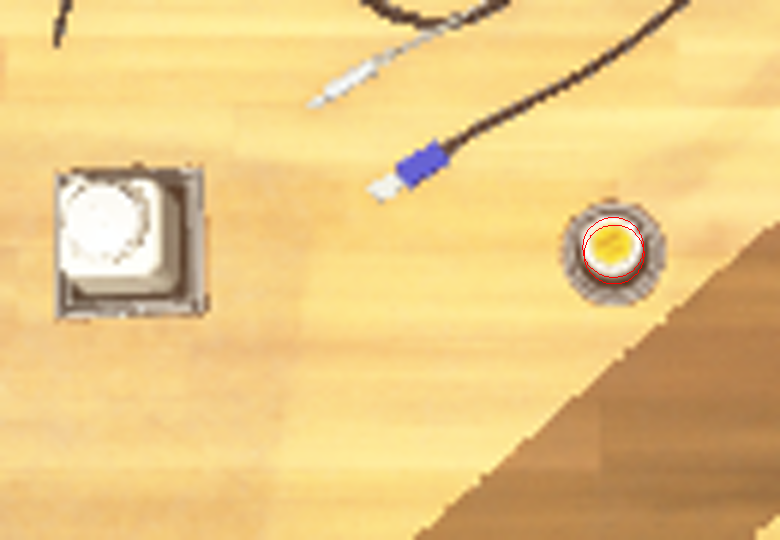

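View pics/f4.png

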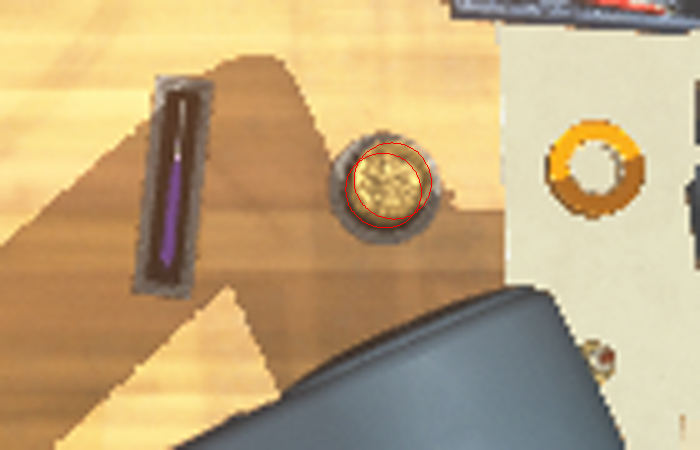

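```bash
python3 - <<'E'
from h import *
T=snapshot("top"); S=snapshot("scene"); P=cloud(T)
print("lid",onplane(T,195+103/6-.5,150+222/6-.5,.081))
x0,y0=335,160; im=cv2.resize(T["img"][160:212,330:360,::-1],None,fx=14,fy=11,interpolation=cv2.INTER_CUBIC); cv2.imwrite("pics/f5.png",im)
im=cv2.resize(S["img"][178:206,288:346,::-1],None,fx=12,fy=12,interpolation=cv2.INTER_CUBIC); cv2.imwrite("pics/f6.png",im)
m=(P[...,2]>.04)&(abs(P[...,0]-.569)<.06)&(abs(P[...,1]-.223)<.06); q=P[m]; print(cv2.minAreaRect((q[:,:2]*1000).astype(np.float32)))
l=P[m&(P[...,2]>.074)]; print("lid z plane",len(l),l.mean(0),np.linalg.lstsq(np.c_[l[:,:2]-l[:,:2].mean(0),np.ones(len(l))],l[:,2],rcond=None)[0])
E
```

```text
lid [0.56645772 0.2210084  0.081     ]
((568.3549194335938, 221.83595275878906), (56.50670623779297, 55.56462097167969), 3.593407392501831)
lid z plane 137 [0.56795863 0.22128415 0.07907879] [ 0.014629   -0.01464122  0.07907879]
```

View pics/f5.png

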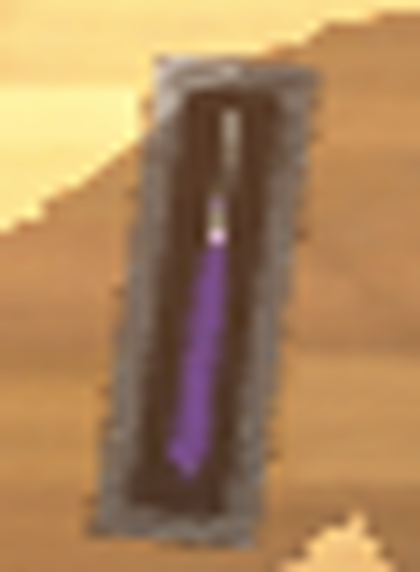

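View pics/f6.png

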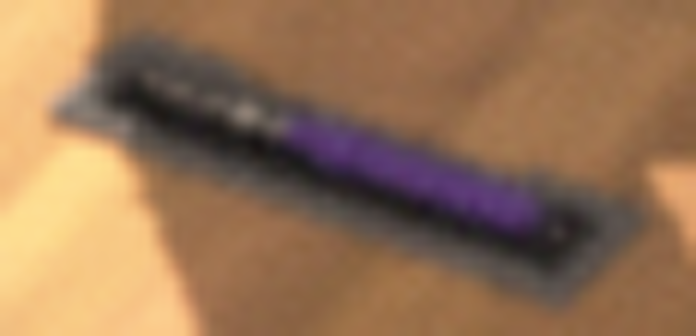

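Request:
{"name": "jog_arm", "arguments": {
  "motion": [
    [0,0,0,0,60],
    [0,0,0,0,60]
  ]
}}

```text
t: 34.03
tcp_pos: [0.3503, -0.5593, 0.2072]
tool_rot: [0.997, 0.02, -0.057, -0.043]
force: [0.0, -0.2, -0.6]
finger_gap: 0.766
```

```bash
python3 -c "
from h import *
s=sense();print(s['t'],abs(s['qd']).max(),s['force']);print(sign_off())"
```

```text
34.0333 0.029193714567346925 [ 0.03610393 -0.19670595 -0.64687674]
the job is handed in; nothing more can be done
None
```

I put the tin, screwdriver, jar and cup into their matching trays, released each one and moved the arm clear. I handed the job in at t = 34.0 s; no verdict was reported.

**Last checks (both cameras):**
- **Tin and cup:** their outlines lie on the predicted upright rings at the tray centres.
- **Jar:** its centre measures about (0.568, 0.222), within about 3 mm of the tray centre. The lid plane tilts about 0.02 rad in noisy depth, so I take it as upright.
- **Screwdriver:** it lies lengthwise with both ends inside the recess. I judged this by eye and did not measure its centre or height.
- **Bottle and tape roll:** they look untouched in the pictures. I did not re-measure their positions.

**What did not go as planned:**
- The jog moves let the tool drift sideways by up to about 1 cm, and its tilt built up to about 0.13 rad while carrying the cup. I corrected the sideways drift before each release. I could not correct the tilt, but the pictures show each thing settling flat once let go.
- The camera estimates of the jar's turn disagreed by a few degrees (0 to -4°), which is well within the slack of its recess.

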